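# Press a phone screen home in a sloped jig

## Task

The hand press has fallen over: first stand it upright on its sole on the bench. Then take it by its handle, bring it to the phone lying in the sloped jig, tilt it to match the slope, centre its sole on the screen with its long side along the phone's, and press gently and flush so that the sprung cradle sinks about halfway. Finish like that, still gripping the handle and pressing so the glue can take; leave the other things on the bench where they are.

Things in the scene. Friction and masses are not known exactly. Their poses are not given: they have to be found in the camera images.
- press: Hand press, 0.2 to 0.35 kg: aluminium sole block 50 (x) by 100 (y) by 14 mm (z) with a flat rubber-faced underside, and a wooden handle 22 mm square on its middle up to z = 110 mm. Origin: centre of the underside; z runs up the handle. It starts toppled, resting on a 100 mm sole edge and the handle's end: z about level (8 degrees down), away from the robot; y level.
- press_grip (a point): Grip point on the press's handle axis, 92 mm above its underside, 18 mm below the handle's end; axes as the press. The sole is the heavy part (centre of mass about 20 mm above the underside): pinched lightly (3 N) here across its y faces and lifted, the press swings sole-down between the fingers.
- jig: Phone jig, fixed: dark steel base 130 by 200 by 12 mm, an aluminium cheek (58 mm tall) with a black knob at each end of its y axis. Origin: centre of the base's underside. It carries a sprung cradle sloped about the jig's y axis (46 mm above the bench) by 11 to 32 degrees, different each time, low edge towards the robot (jig's -x); the slope is clamped.
- screen (a point): Centre of the phone's flat screen: black glass, 72 mm along this frame's x, 146 mm along y, in a grey cradle whose rim is 5 mm below the screen. z is the screen's outward normal, y is level along the phone, x points up the slope. It lies 29 mm from the slope's axis along z, and moves with the cradle.
- cradle (a joint): How far the sprung cradle with the phone is pushed in along the screen's normal: 0 at rest, stop at 0.012 m. Spring 1.5 N per mm; half way (6 mm) takes about 10 N in all.
- carton: Bystander: black phone carton 90 by 165 by 50 mm, origin under its centre.
- tray: Bystander: clear open parts tray 100 by 140 by 22 mm, origin under its centre.
- screwdriver: Bystander: screwdriver 160 mm long, lying along its x; origin under its middle.
- bottle: Bystander: white bottle, 48 mm across and 120 mm tall, standing; origin under its centre.

How it is judged:
By the outcome, as a careful person would: the job done as asked, in the order asked, and still so for the second after the job is handed in, while the arm keeps its last pose, push and grip.
It also fails if it takes over 61 s, if anything falls off the work surface, if the arm or the gripper's body presses on something with over 40 N, if the wrist force passes 120 N, or if a joint passes its speed limit or range.

## Robot

A 7-joint arm with a two-finger parallel gripper is mounted at the origin on the work surface. World frame = base frame: x ahead of the robot, y to its left, z up, the work surface at z = 0. Lengths are in mm, angles in rad, forces in N, time in s.
With the tool pointing down it reaches from about 400 to 875 mm from the base axis. Payload 4.4 kg.
Tool frame: the origin (TCP) lies at the very end of the fingers, on their centre line; the grasp point (between the pads) lies 19 mm behind it; z points along the fingers, y is the direction in which the jaws open and shut (so a half turn about z gives the same grasp; the last joint's range is limited). The gripper opens to 85 mm and grips with 20 to 120 N. Pads are 22 mm wide; open, the fingers measure 114 mm over their backs; the gripper's body (76 mm by 85 mm) begins 54 mm behind the grasp point. The pads swing forward as they close: fully open they stand 13 mm farther back than shut.
Start: joints at [1.278, 0.628, 0.038, 1.517, -0.027, 0.996, -0.02], TCP at [146.187, -633.362, 210.213] pointing down, gripper open.
Joint ranges: [-3.06, 3.06], [-0.37, 2.12], [-1.25, 1.32], [0.18, 2.47], [-1.1, 4.24], [0.23, 1.98], [-2.94, 2.94]. Speed limits (rad/s): [2.57, 2.57, 3.14, 3.14, 3.14, 3.14, 3.14].

## Interface

Orientations are given as [roll, pitch, yaw] about the fixed x, y, z axes, in that order (R = Rz(yaw) Ry(pitch) Rx(roll)).
In Python, from cell import ctrl, eyes gives the robot as it stands.
- The arm moves only by the tool move_arm, never from a script. Its argument "increments" is a list of rows, each a list of 6 numbers: the shift along the tool's x, y, z in cm, then the turn, a rotation vector about the tool's x, y, z in degrees. In form: [[x, y, z, wx, wy, wz], ...]. A call has 1 to 20 rows; each row is the pose to reach, as a shift and turn from the pose commanded when the call began, along the tool's axes at that moment; what a row does not reach only later rows make up. A row lasts 1/10 s, in which the tool goes at most 50 mm and 8.59 degrees, less where a joint would pass 70% of its speed; a pose out of reach is approached as far as the arm can. A call with a gripper value outside its range is refused whole. "grip" is the opening, from -1 (shut) to 1 (fully open), set as the call begins (left out, the last holds). The fingers move at their own pace and stop on an object; the grip force is fixed at half the most. Time passes only in rows, so rows that repeat a pose let the fingers close. It gives the time, the measured TCP pose, the force and the opening at its end, in the units of the state.
- ctrl.read_state(): the state, without advancing time (a new reading comes with each control period).
- eyes.get_image(name): name is "side" or "top" or "wrist"; returns the picture (420x560x3 uint8, red, green, blue); there is no depth.
- eyes.calibration(name): a dict with "fx", "fy", "cx", "cy" (pixels), "pose" (4x4, takes a point from camera to world coordinates); the wrist camera has in their place "tool_from_camera" (4x4, takes a point from camera to tool coordinates, whose origin is the TCP and whose axes are the flange's). Camera axes: x right, y up, looking along -z (the intrinsics and any distortion apply to the point x, -y, -z); pixel columns grow to the right and rows downward; lengths in mm; the calibration is good to about 2 mm. A picture is of the moment at which its call begins: read the wrist's pose just before it. calibration takes no time and is no camera call.
- ctrl.finish_job(): hands the job in, once; it reports no verdict.
The state is a dict: "clock": time; "qpos": joint angles; "qd": joint speeds; "tau": joint torques, N m; "eef_pos": TCP position; "tool_rot": TCP orientation; "force": force on the tool from outside, world axes, zero at the start; "torque": the same for the moment, N m; "width": finger opening in mm.
Only numpy, scipy, OpenCV 4.12 (cv2) and the standard library are available. Lean on these libraries where they do the work, as an engineer would, in place of code of your own. Each camera call takes 0.05 s, during which the arm holds its last target. There are 200 camera calls.

## Working session

There is one attempt and no reset: what is moved stays moved. The work goes in short steps, Python scripts to look and compute and a tool call to move; the robot and the scene stay as the last step left them, time stands still between calls to the robot, and variables do not carry over. Pictures are saved under pics/ and viewed, about 8 in all and at most 12, crops included, and the job is handed in when it is done.

Besides the shell and the picture viewer there is one more tool, called after "Request:" as name(argument=value, ...) on one line, values as JSON. move_arm: Moves the arm, as the interface text tells. Its arguments: {"type":"object","properties":{"increments":{"type":"array","items":{"type":"array","items":{"type":"number"}}},"grip":{"type":"number"}},"required":["increments"]}

```bash
ls; mkdir -p pics
python3 - <<'E'
from cell import ctrl, eyes
import cv2,numpy as np
s=ctrl.read_state(); print({k:np.round(v,3) for k,v in s.items()})
for n in ("side","top","wrist"):
    cv2.imwrite(f"pics/{n}0.png",cv2.cvtColor(eyes.get_image(n),cv2.COLOR_RGB2BGR))
    c=eyes.calibration(n); print(n,{k:np.round(v,3).tolist() for k,v in c.items()})
E
```

```text
pics
{'clock': np.float64(0.0), 'qpos': array([ 1.278,  0.629,  0.038,  1.518, -0.027,  0.996, -0.02 ]), 'qd': array([-0.001,  0.   , -0.002,  0.001,  0.   ,  0.001, -0.   ]), 'tau': array([ 1.0000e-03, -5.6340e+01,  1.2270e+00, -1.9345e+01,  1.1000e-02,
        1.0000e-02,  0.0000e+00]), 'eef_pos': array([ 146.046, -632.727,  209.284]), 'tool_rot': array([-3.14 ,  0.   ,  0.227]), 'force': array([ 0.301, -0.214, -0.047]), 'torque': array([-0.061,  0.026,  0.003]), 'width': np.float64(85.372)}
side {'fx': 419.986, 'fy': 419.986, 'cx': 279.836, 'cy': 214.681, 'pose': [[0.951, 0.224, -0.214, 400.761], [-0.31, 0.656, -0.688, -767.302], [-0.014, 0.721, 0.693, 846.658], [0.0, 0.0, 0.0, 1.0]]}
top {'fx': 420.817, 'fy': 420.817, 'cx': 281.265, 'cy': 211.973, 'pose': [[0.024, 0.986, -0.162, 463.71], [-1.0, 0.025, 0.002, -30.241], [0.006, 0.162, 0.987, 1191.896], [0.0, 0.0, 0.0, 1.0]]}
wrist {'fx': 348.956, 'fy': 348.956, 'cx': 276.392, 'cy': 212.324, 'tool_from_camera': [[0.001, 0.945, 0.328, 85.276], [1.0, -0.001, -0.0, 0.174], [0.0, 0.328, -0.945, -162.232], [0.0, 0.0, 0.0, 1.0]]}
```

View pics/top0.png

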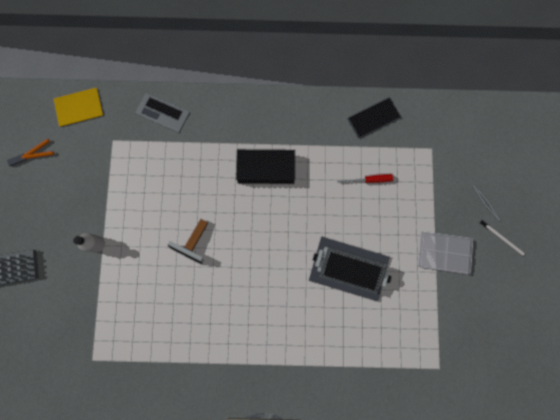

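View pics/side0.png

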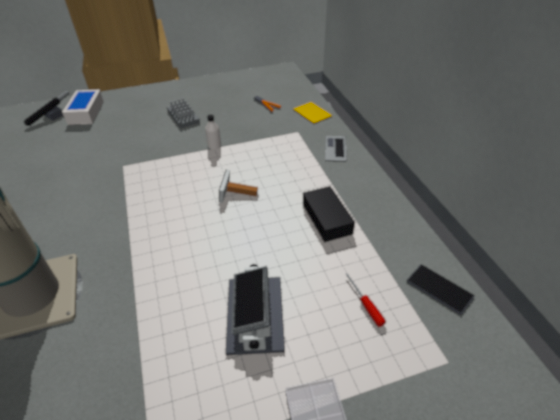

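Top: the press sole is near (187,252) with its handle running to (203,222), and the jig screen is at about (352,271). Side: the press is at (235,187) and the screen at (251,297). Next I'll measure with masks.

```bash
cat > h.py <<'E'
from cell import ctrl, eyes
import cv2,numpy as np
from scipy.spatial.transform import Rotation as R
def grab(n,save=None):
    s=ctrl.read_state(); im=eyes.get_image(n)
    if save: cv2.imwrite(f"pics/{save}.png",cv2.cvtColor(im,cv2.COLOR_RGB2BGR))
    return im,cam(n,s)
def tool(s):
    T=np.eye(4); T[:3,:3]=R.from_euler('xyz',s['tool_rot']).as_matrix(); T[:3,3]=s['eef_pos']; return T
def cam(n,s=None):
    c=dict(eyes.calibration(n))
    if n=='wrist': c['pose']=tool(s)@np.array(c['tool_from_camera'])
    c['pose']=np.array(c['pose']); return c
def ray(c,p):
    d=np.array([(p[0]-c['cx'])/c['fx'],-(p[1]-c['cy'])/c['fy'],-1.])
    d=c['pose'][:3,:3]@d; return c['pose'][:3,3],d/np.linalg.norm(d)
def plane(c,p,z):
    o,d=ray(c,p); return o+d*(z-o[2])/d[2]
def tri(c1,p1,c2,p2):
    o1,d1=ray(c1,p1);o2,d2=ray(c2,p2)
    t=np.linalg.lstsq(np.c_[d1,-d2],o2-o1,rcond=None)[0]
    a,b=o1+t[0]*d1,o2+t[1]*d2; return (a+b)/2,np.linalg.norm(a-b)
def proj(c,P):
    q=np.linalg.inv(c['pose'])@np.r_[P,1]; return np.array([c['cx']-c['fx']*q[0]/q[2],c['cy']+c['fy']*q[1]/q[2]])
def blob(m,box):
    x0,y0,x1,y1=box; k=np.zeros(m.shape,np.uint8); k[y0:y1,x0:x1]=m[y0:y1,x0:x1]
    cs,_=cv2.findContours(k,cv2.RETR_EXTERNAL,cv2.CHAIN_APPROX_NONE)
    return max(cs,key=cv2.contourArea)
E
python3 - <<'E'
from h import *
np.set_printoptions(precision=1,suppress=True)
boxes={'top':((160,205,225,275),(318,245,390,300)),'side':((205,165,270,210),(228,262,278,335))}
C={};im={};hand={};scr={}
for n in boxes:
    I=cv2.cvtColor(cv2.imread(f'pics/{n}0.png'),cv2.COLOR_BGR2RGB).astype(int);C[n]=cam(n)
    b=((I[...,0]-I[...,2])>35).astype(np.uint8)
    k=blob(b,boxes[n][0]); hand[n]=cv2.boxPoints(cv2.minAreaRect(k)); print(n,'handle',cv2.minAreaRect(k))
    d=(I.max(2)<28).astype(np.uint8)
    k=blob(d,boxes[n][1]); r=cv2.minAreaRect(k);scr[n]=r; print('screen',r,cv2.contourArea(k)); 
    q=cv2.approxPolyDP(cv2.convexHull(k),3,True)[:,0]; print(q.tolist())
    for p in hand[n]: print(plane(C[n],p,20))
    x0,y0,x1,y1=boxes[n][1]
    cv2.imwrite(f'pics/c{n}.png',cv2.resize(cv2.imread(f'pics/{n}0.png')[y0-10:y1+10,x0-10:x1+10],None,fx=5,fy=5,interpolation=cv2.INTER_CUBIC))
print('scr ctr',tri(C['top'],scr['top'][0],C['side'],scr['side'][0]))
a=cv2.imread('pics/ctop.png');b=cv2.imread('pics/cside.png')
h=max(a.shape[0],b.shape[0]);pad=lambda i:cv2.copyMakeBorder(i,0,h-i.shape[0],0,0,cv2.BORDER_CONSTANT)
cv2.imwrite('pics/both.png',np.hstack([pad(a),pad(b)]));print(a.shape,b.shape)
E
```

```text
top handle ((195.81089782714844, 234.1813507080078), (7.7740092277526855, 32.03179931640625), 30.256441116333008)
screen ((351.9908447265625, 270.6972351074219), (51.14792251586914, 22.22157096862793), 16.699243545532227) 1050.5
[[331, 254], [379, 268], [373, 288], [326, 274]]
[553.7 234.6  20. ]
[632.5 194.1  20. ]
[621.9 174.7  20. ]
[543.3 215.3  20. ]
side handle ((241.4956512451172, 188.52296447753906), (29.7976016998291, 8.887825012207031), 10.784297943115234)
screen ((248.5, 297.5), (53.0, 25.0), 90.0) 1107.0
[[260, 271], [261, 319], [237, 324], [238, 276]]
[535.5 208.5  20. ]
[549.6 247.6  20. ]
[628.3 192.2  20. ]
[612.6 154.9  20. ]
scr ctr (array([ 494.7, -223.5,   67. ]), np.float64(2.2960841437559147))
(375, 460, 3) (465, 350, 3)
```

View pics/both.png

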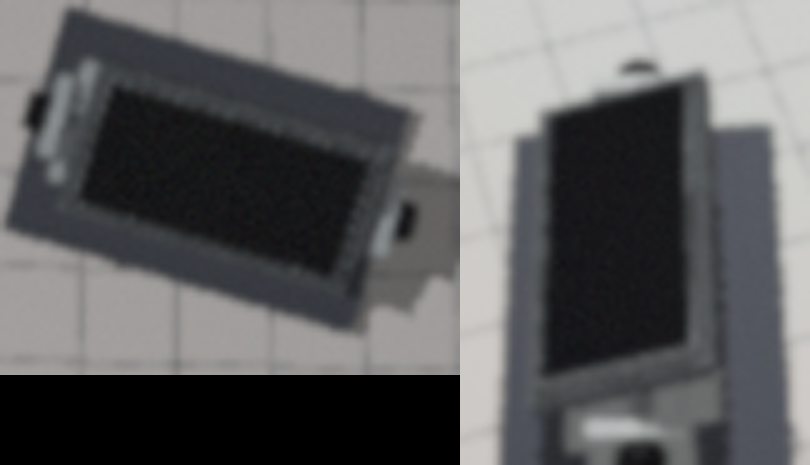

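The screen centre is near (495,-223,67). The handle axis runs about (548,225)→(627,184) at a heading of about -27°, and both sizes are plausible. Next I'll move above the press.

```bash
cat >> h.py <<'E'
def down(yaw,tilt=0):
    # tool pointing down with yaw; tilt = turn about tool +y (deg): raises tool x
    return R.from_euler('xyz',[np.pi,0,np.radians(yaw)])*R.from_euler('y',tilt,degrees=True)
def inc(P,Rt,T=None):
    T=tool(ctrl.read_state()) if T is None else T
    R0=R.from_matrix(T[:3,:3])
    return np.round(np.r_[R0.inv().apply(np.array(P)-T[:3,3])/10,(R0.inv()*Rt).as_rotvec(degrees=True)],2).tolist()
E
python3 - <<'E'
from h import *
print(inc([600,197,200],down(-27.4)))
E
```

```text
[62.89, -70.65, 1.05, -0.08, 0.03, 40.39]
```

Request:
move_arm(increments=[[62.9,-70.6,1,0,0,40.4],[62.9,-70.6,1,0,0,40.4],[62.9,-70.6,1,0,0,40.4],[62.9,-70.6,1,0,0,40.4],[62.9,-70.6,1,0,0,40.4],[62.9,-70.6,1,0,0,40.4],[62.9,-70.6,1,0,0,40.4],[62.9,-70.6,1,0,0,40.4],[62.9,-70.6,1,0,0,40.4],[62.9,-70.6,1,0,0,40.4],[62.9,-70.6,1,0,0,40.4],[62.9,-70.6,1,0,0,40.4],[62.9,-70.6,1,0,0,40.4],[62.9,-70.6,1,0,0,40.4],[62.9,-70.6,1,0,0,40.4],[62.9,-70.6,1,0,0,40.4],[62.9,-70.6,1,0,0,40.4],[62.9,-70.6,1,0,0,40.4],[62.9,-70.6,1,0,0,40.4],[62.9,-70.6,1,0,0,40.4]], grip=1)

```text
clock: 2.15
eef_pos: [601.4, 204.8, 199.1]
tool_rot: [-3.137, 0.001, -0.469]
force: [-0.5, 0.5, -0.1]
width: 85.4
```

Run:
```python
from h import *
np.set_printoptions(precision=2,suppress=True)
s=ctrl.read_state();print(s['eef_pos'],s['qpos'],s['tool_rot'])
I,c=grab('wrist','w1'); I=I.astype(int)
b=((I[...,0]-I[...,2])>35).astype(np.uint8)
k=blob(b,(0,0,560,420));r=cv2.minAreaRect(k);print(r)
for p in cv2.boxPoints(r): print(p,plane(c,p,18))
```

```text
[601.43 204.85 199.15] [-0.46  0.62  0.15  1.58 -0.11  0.95 -2.31] [-3.14  0.   -0.47]
((285.83367919921875, 193.34938049316406), (89.06045532226562, 19.304122924804688), 88.8982925415039)
[275.33 149.01] [630.46 192.54  18.  ]
[294.63 148.64] [622.27 175.51  18.  ]
[296.34 237.69] [536.17 215.16  18.  ]
[277.04 238.06] [545.06 233.78  18.  ]
```

View pics/w1.png

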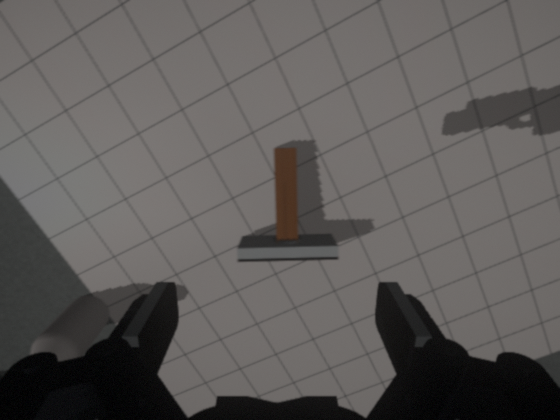

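The handle axis is centred at column 286, with its end at (626,184) and a heading of about -26°. The bottle at lower left is well clear. I'll approach tilted back 20° to leave room for the tipping turn.

Run:
```python
from h import *
print(inc([614.4,189.8,59.7],down(-26,-20)))
```

```text
[1.75, 0.3, 13.94, -0.24, -19.93, -1.05]
```

Run:
```python
from h import *
np.set_printoptions(precision=2,suppress=True)
s=ctrl.read_state();print(s['clock'],s['eef_pos'],s['tool_rot'],s['qd'])
I,c=grab('wrist'); I=I.astype(int)
b=((I[...,0]-I[...,2])>35).astype(np.uint8)
k=blob(b,(0,0,560,420));r=cv2.minAreaRect(k);print(r)
for p in cv2.boxPoints(r): print(p,plane(c,p,18))
s=ctrl.read_state();print(s['clock'],s['eef_pos'],s['tool_rot'])
```

```text
2.2 [600.28 200.22 199.08] [-3.14  0.   -0.47] [ 0.05 -0.03  0.06  0.07  0.02  0.01  0.01]
((280.1451721191406, 194.43690490722656), (89.43191528320312, 19.37397575378418), 88.31531524658203)
[269.15 150.03] [630.82 192.99  18.  ]
[288.51 149.46] [622.69 175.83  18.  ]
[291.14 238.85] [536.02 215.64  18.  ]
[271.78 239.42] [544.84 234.41  18.  ]
2.25 [599.83 196.98 199.28] [ 3.14  0.   -0.48]
```

Run:
```python
from h import *
print(inc([614.4,190.0,59.7],down(-26,-20)))
```

```text
[1.63, -0.06, 13.96, -0.15, -19.95, -1.27]
```

Request:
move_arm(increments=[[1.6,0,14,0,-20,-1.3],[1.6,0,14,0,-20,-1.3],[1.6,0,14,0,-20,-1.3],[1.6,0,14,0,-20,-1.3],[1.6,0,14,0,-20,-1.3],[1.6,0,14,0,-20,-1.3],[1.6,0,14,0,-20,-1.3],[1.6,0,14,0,-20,-1.3]])

```text
clock: 3.05
eef_pos: [615.6, 190.1, 63.8]
tool_rot: [-3.134, 0.345, -0.452]
force: [0.2, -0.6, -0.4]
width: 85.5
```

Request:
move_arm(increments=[[0,0,2,0,0,0],[0,0,4,0,0,0],[0,0,4.5,0,0,0],[0,0,5,0,0,0],[0,0,5,0,0,0],[0,0,5,0,0,0],[0,0,5,0,0,0]])

```text
clock: 3.75
eef_pos: [600.2, 196.2, 14.0]
tool_rot: [-3.137, 0.348, -0.455]
force: [0.1, 0.4, 0.2]
width: 85.5
```

Run:
```python
from h import *
s=ctrl.read_state();print(s['eef_pos'],s['tool_rot'],s['force']); print(inc([597.5,198.2,8],down(-26,-20)))
```

```text
[600.16071654 196.23449113  14.00335578] [-3.13650754  0.3476073  -0.45468992] [0.06808753 0.42791035 0.23802391]
[-0.1, -0.06, 0.68, -0.31, -0.08, -0.05]
```

Request:
move_arm(increments=[[0,0,0.6,0,0,0],[0,0,0.6,0,0,0],[0,0,0.6,0,0,0]])

```text
clock: 4.05
eef_pos: [597.2, 197.2, 7.3]
tool_rot: [-3.138, 0.35, -0.455]
force: [-0.2, -0.2, 0.2]
width: 85.2
```

Request:
move_arm(increments=[[0,0,0,0,0,0],[0,0,0,0,0,0],[0,0,0,0,0,0],[0,0,0,0,0,0],[0,0,0,0,0,0],[0,0,0,0,0,0],[0,0,0,0,0,0],[0,0,0,0,0,0],[0,0,0,0,0,0],[0,0,0,0,0,0]], grip=-1)

```text
clock: 5.05
eef_pos: [597.5, 197.2, 7.6]
tool_rot: [-3.137, 0.349, -0.455]
force: [0.0, 0.5, -0.2]
width: -0.1
```

Closed on nothing, so I'll look.

Run:
```python
from h import *
a,_=grab('wrist');b,_=grab('side')
cv2.imwrite('pics/m1.png',cv2.cvtColor(np.hstack([cv2.resize(a,(400,300)),cv2.resize(b[120:260,160:347],(400,300),interpolation=cv2.INTER_CUBIC)]),cv2.COLOR_RGB2BGR))
```

```text
(no output)
```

View pics/m1.png

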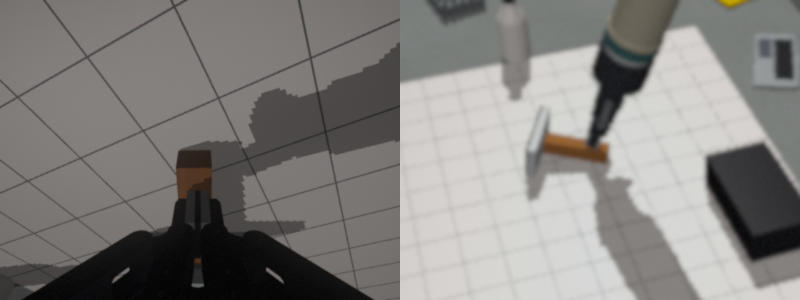

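Run:
```python
from h import *
np.set_printoptions(precision=1,suppress=True)
s=ctrl.read_state();c=cam('wrist',s);T=tool(s)
print('tcp',proj(c,T[:3,3]), 'tcp-19',proj(c,(T@[0,0,-19,1])[:3]))
u=np.array([np.cos(np.radians(-25.7)),np.sin(np.radians(-25.7)),0]);v=np.array([-u[1],u[0],0]);e=np.array([626.5,184.3,0])
for h in (0,22,24):
  print(h,[proj(c,e+sg*11*v+[0,0,h]) for sg in(1,-1)])
for d in(30,60,96): print(d,proj(c,e-d*u+[0,0,25]))
I,_=grab('wrist');I=I.astype(int)
b=((I[...,0]-I[...,2])>25).astype(np.uint8)
n,l,st,ce=cv2.connectedComponentsWithStats(b);print(st[1:][st[1:,4]>8],ce[1:][st[1:,4]>8])
J,_=grab('side');J=J.astype(int);k=blob(((J[...,0]-J[...,2])>35).astype(np.uint8),(205,165,270,210));print(cv2.minAreaRect(k))
cv2.imwrite('pics/w2.png',cv2.cvtColor(I[180:420,150:430].astype(np.uint8),cv2.COLOR_RGB2BGR))
cs=cam('side');print('side tcp',proj(cs,T[:3,3]),[proj(cs,e+[0,0,h]) for h in(0,24)])
```

```text
tcp [276.8 265.4] tcp-19 [276.8 284.5]
0 [array([251.6, 208.5]), array([297.4, 208.4])]
22 [array([248.6, 240.3]), array([299.6, 240.2])]
24 [array([248.3, 243.5]), array([299.9, 243.4])]
30 [274.7 290. ]
60 [275.3 325.7]
96 [275.8 360.1]
[[ 247  234   50   44 1625]
 [ 272  362   10    8   71]] [[269.8 251.4]
 [276.6 365.3]]
((241.50799560546875, 188.4559783935547), (29.784427642822266, 8.9442720413208), 10.304845809936523)
side tcp [247.  191.1] [array([257.4, 193.6]), array([257. , 187.6])]
```

View pics/w2.png

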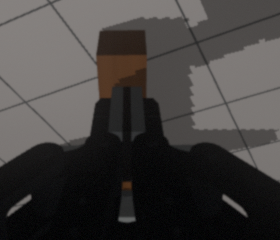

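The fingers are above the handle: the visible tips sit about 20 mm short of the nominal TCP. I'll touch the bench beside the press with the fingers shut to settle where they really end.

Request:
move_arm(increments=[[0,0,-2,0,0,0],[0,0,-4,0,0,0],[0,0,-4,0,0,0],[0,4,-4,0,0,0],[0,4,-4,0,0,0],[0,4,-2,0,0,0],[0,4,0,0,0,0],[0,4,0,0,0,0],[0,4,0.2,0,0,0],[0,4,0.4,0,0,0],[0,4,0.5,0,0,0],[0,4,0.6,0,0,0],[0,4,0.6,0,0,0]])

```text
clock: 6.55
eef_pos: [578.2, 162.2, 2.1]
tool_rot: [-3.137, 0.349, -0.455]
force: [0.3, -0.0, -0.1]
width: 0.2
```

Request:
move_arm(increments=[[0,0,0.2,0,0,0],[0,0,0.4,0,0,0],[0,0,0.5,0,0,0],[0,0,0.6,0,0,0],[0,0,0.6,0,0,0]])

```text
clock: 7.05
eef_pos: [576.0, 163.2, -4.0]
tool_rot: [-3.138, 0.349, -0.455]
force: [-0.4, -0.3, -0.2]
width: 0.4
```

Request:
move_arm(increments=[[0,0,0.2,0,0,0],[0,0,0.4,0,0,0],[0,0,0.6,0,0,0],[0,0,0.8,0,0,0],[0,0,0.8,0,0,0]])

```text
clock: 7.55
eef_pos: [573.3, 164.4, -11.7]
tool_rot: [-3.138, 0.35, -0.455]
force: [0.1, 0.5, -0.6]
width: -0.3
```

Request:
move_arm(increments=[[0,0,0.1,0,0,0],[0,0,0.2,0,0,0],[0,0,0.3,0,0,0],[0,0,0.3,0,0,0],[0,0,0.3,0,0,0]])

```text
clock: 8.05
eef_pos: [572.8, 164.9, -14.2]
tool_rot: [-3.137, 0.349, -0.455]
force: [0.7, 0.7, 0.4]
width: -0.2
```

Request:
move_arm(increments=[[0,0,0.1,0,0,0],[0,0,0.2,0,0,0],[0,0,0.3,0,0,0],[0,0,0.3,0,0,0]])

```text
clock: 8.45
eef_pos: [571.9, 165.3, -16.9]
tool_rot: [-3.137, 0.349, -0.455]
force: [0.4, -0.3, 0.6]
width: 0.1
```

Request:
move_arm(increments=[[0,0,0.1,0,0,0],[0,0,0.2,0,0,0],[0,0,0.3,0,0,0],[0,0,0.3,0,0,0]])

```text
clock: 8.85
eef_pos: [572.0, 165.4, -17.5]
tool_rot: [-3.136, 0.348, -0.455]
force: [-1.1, -2.5, 14.2]
width: 0.2
```

Run:
```python
from h import *
a,c=grab('wrist','w3');s=ctrl.read_state();print(s['force'],s['eef_pos']);b,_=grab('side')
T=tool(s);print([proj(c,(T@[x,0,z,1])[:3]).round() for x in(0,11) for z in (0,-19,-38)],[proj(cam('side'),(T@[0,0,z,1])[:3]).round() for z in (0,-19,-38)])
cv2.imwrite('pics/m2.png',cv2.cvtColor(np.hstack([a[180:420,150:430],cv2.resize(b[150:230,200:293],(280,240),interpolation=cv2.INTER_CUBIC)]),cv2.COLOR_RGB2BGR))
```

```text
[-0.43747277 -2.8316309  14.87809256] [571.96047467 165.37742131 -17.46905471]
[array([277., 265.]), array([277., 284.]), array([277., 308.]), array([277., 246.]), array([277., 263.]), array([277., 285.])] [array([242., 206.]), array([244., 201.]), array([246., 197.])]
```

View pics/m2.png

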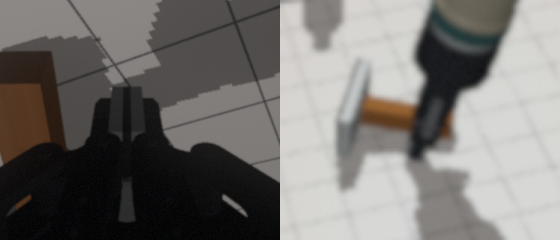

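The bench is touched with the TCP reading z = -17.5, so the real tips sit about 20 mm behind the reported TCP. I'll account for that from now on and re-approach lower.

Request:
move_arm(increments=[[0,0,-3,0,0,0],[0,0,-7,0,0,0],[0,-2,-7,0,0,0],[0,-4,-7,0,0,0],[0,-4,-7,0,0,0],[0,-4,-7,0,0,0],[0,-4,-7,0,0,0]], grip=1)

```text
clock: 9.65
eef_pos: [609.3, 189.3, 45.6]
tool_rot: [-3.14, 0.349, -0.456]
force: [-0.4, -0.4, -0.3]
width: 85.3
```

Run:
```python
from h import *
s=ctrl.read_state();print(s['eef_pos'],s['width']); print(inc([591.6,202.4,-11.8],down(-25.7,-20)))
```

```text
[609.30492985 189.26821671  45.60542362] 85.34018155668976
[-0.07, -0.39, 6.14, -0.26, 0.02, -0.42]
```

Request:
move_arm(increments=[[0,-0.3,3,0,0,0],[0,-0.3,5,0,0,0],[0,-0.3,6,0,0,0],[0,-0.3,6.1,0,0,0],[0,-0.3,6.1,0,0,0],[0,-0.3,6.1,0,0,0]])

```text
clock: 10.25
eef_pos: [593.9, 202.6, -10.2]
tool_rot: [-3.136, 0.347, -0.455]
force: [0.3, -0.8, 0.6]
width: 85.4
```

Request:
move_arm(increments=[[0,0,0,0,0,0],[0,0,0,0,0,0],[0,0,0,0,0,0],[0,0,0,0,0,0],[0,0,0,0,0,0],[0,0,0,0,0,0],[0,0,0,0,0,0],[0,0,0,0,0,0],[0,0,0,0,0,0],[0,0,0,0,0,0]], grip=-1)

```text
clock: 11.25
eef_pos: [592.8, 202.9, -10.9]
tool_rot: [-3.137, 0.349, -0.455]
force: [0.1, -0.5, 5.4]
width: 21.1
```

Gripped: width 21.1 mm, as the handle should be. I'll lift, then swing in the air towards a radial heading at (520,120) and tilt.

Request:
move_arm(increments=[[-0.7,0,-1.9,0,0,0],[-2,0,-5,0,0,0],[-4.1,0,-11.3,0,0,0],[-4.1,0,-11.3,0,0,0],[-5.5,0,-15,0,0,0],[-5.5,0,-15,0,0,0],[-5.5,0,-15,0,0,0]])

```text
clock: 11.95
eef_pos: [592.4, 202.6, 148.9]
tool_rot: [-3.137, 0.347, -0.454]
force: [0.6, -0.2, -3.1]
width: 20.6
```

Run:
```python
from h import *
s=ctrl.read_state();print(s['eef_pos'],s['width'],s['force'],s['tool_rot'],s['qpos'].round(2))
A=np.array([520,120,190])
for t in (0,40,70): 
    Rt=down(13,t); print(t,inc(A+28.5*Rt.as_matrix()[:,2],Rt))
```

```text
[592.36909313 202.64581578 148.89789349] 20.588701779321987 [ 0.63133021 -0.24771779 -3.07556691] [-3.1365464   0.34736727 -0.45413382] [-0.26  0.82  0.02  1.37 -0.26  1.23 -2.14]
0 [-3.13, 10.6, -0.26, -7.05, 19.03, -38.67]
40 [-2.02, 9.44, -1.36, 6.87, 57.38, -40.31]
70 [-1.82, 8.9, -2.72, 18.06, 85.99, -39.33]
```

Request:
move_arm(increments=[[-3.1,10.6,-0.3,-7,19,-38.7],[-3.1,10.6,-0.3,-7,19,-38.7],[-3.1,10.6,-0.3,-7,19,-38.7],[-3.1,10.6,-0.3,-7,19,-38.7],[-3.1,10.6,-0.3,-7,19,-38.7],[-3.1,10.6,-0.3,-7,19,-38.7],[-2,9.4,-1.4,6.9,57.4,-40.3],[-2,9.4,-1.4,6.9,57.4,-40.3],[-2,9.4,-1.4,6.9,57.4,-40.3],[-2,9.4,-1.4,6.9,57.4,-40.3],[-2,9.4,-1.4,6.9,57.4,-40.3],[-1.8,8.9,-2.7,18.1,86,-39.3],[-1.8,8.9,-2.7,18.1,86,-39.3],[-1.8,8.9,-2.7,18.1,86,-39.3],[-1.8,8.9,-2.7,18.1,86,-39.3],[-1.8,8.9,-2.7,18.1,86,-39.3],[-1.8,8.9,-2.7,18.1,86,-39.3]])

```text
clock: 13.65
eef_pos: [572.8, 107.9, 283.5]
tool_rot: [3.136, -0.645, 0.271]
force: [0.3, -0.4, -4.1]
width: 20.4
```

Run:
```python
from h import *
a,c=grab('wrist');b,_=grab('side');s=ctrl.read_state();T=tool(s)
print(s['eef_pos'],s['tool_rot'],s['width'],s['force'],s['qpos'].round(2),T[:3,2])
A=(T@[0,0,-28.5,1])[:3];print(A,proj(cam('side'),A))
p=proj(cam('side'),A).astype(int)
cv2.imwrite('pics/m3.png',cv2.cvtColor(np.hstack([cv2.resize(a,(320,240)),cv2.resize(b[p[1]-60:p[1]+60,p[0]-70:p[0]+70],(420,360),interpolation=cv2.INTER_CUBIC)[:240]]) if 0 else cv2.resize(b[p[1]-60:p[1]+60,p[0]-70:p[0]+70],(420,360),interpolation=cv2.INTER_CUBIC),cv2.COLOR_RGB2BGR))
```

```text
[573.88322367 101.76836772 283.57375056] [ 3.13575556 -0.64463898  0.25996246] 20.806669777867306 [ 0.59561112 -1.15787438 -3.56514485] [ 0.45  0.3  -0.82  2.24  1.44  0.24 -2.94] [ 0.5822096   0.14881688 -0.79930315]
[557.2902501   97.52708651 306.3538902 ] [232.97757495 125.50118959]
```

View pics/m3.png

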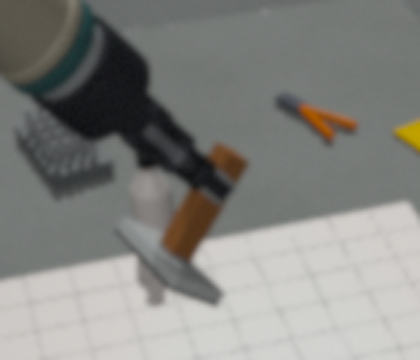

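The wrist joint hit its range at 37° tilt, though the press hangs firmly, about 45° short of upright. There is more outward tilt available further out and lower, so I'll reposition to about (650,200).

Run:
```python
from h import *
for A,t in (([600,170,220],5),([665,200,160],20),([665,200,130],45),([665,200,125],65)): 
    Rt=down(17,t); print(t,inc(np.array(A)+28.5*Rt.as_matrix()[:,2],Rt))
```

```text
5 [-1.91, -5.99, 10.04, 1.09, -31.93, -2.08]
20 [0.8, -7.3, 19.37, 1.34, -16.93, -1.91]
45 [0.23, -7.35, 21.86, 1.72, 8.07, -1.57]
65 [0.87, -7.37, 21.95, 1.98, 28.07, -1.26]
```

Request:
move_arm(increments=[[-1.9,-6,10,1.1,-31.9,-2],[-1.9,-6,10,1.1,-31.9,-2],[-1.9,-6,10,1.1,-31.9,-2],[-1.9,-6,10,1.1,-31.9,-2],[-1.9,-6,10,1.1,-31.9,-2],[-1.9,-6,10,1.1,-31.9,-2],[0.8,-7.3,19.4,1.3,-17,-2],[0.8,-7.3,19.4,1.3,-17,-2],[0.8,-7.3,19.4,1.3,-17,-2],[0.8,-7.3,19.4,1.3,-17,-2],[0.8,-7.3,19.4,1.3,-17,-2]])

```text
clock: 14.85
eef_pos: [671.2, 212.2, 134.0]
tool_rot: [3.139, -0.348, 0.313]
force: [-0.1, 0.4, -1.8]
width: 20.7
```

Run:
```python
from h import *
s=ctrl.read_state();T=tool(s)
print(s['eef_pos'],s['tool_rot'],s['width'],s['force'],s['qpos'].round(2),s['qd'].round(2))
for A,t in (([665,200,160],20),([665,200,120],35),([665,200,110],45),([665,200,100],65)): 
    Rt=down(17,t); print(t,inc(np.array(A)+28.5*Rt.as_matrix()[:,2],Rt))
```

```text
[671.15120014 212.18650706 134.01703716] [ 3.13904887 -0.3481614   0.31334472] 20.66414799439411 [-0.13822888  0.41913267 -1.82698569] [ 0.1   0.76 -0.75  1.8   1.05  0.61 -2.52] [ 0.02 -0.01 -0.02 -0.01  0.01 -0.   -0.  ]
20 [-0.01, 0.99, 0.08, -0.18, 0.05, 0.9]
35 [-0.64, 0.99, 3.74, -0.3, 15.05, 0.87]
45 [-0.52, 0.99, 4.51, -0.37, 25.05, 0.84]
65 [-0.05, 1.0, 4.89, -0.52, 45.05, 0.78]
```

Request:
move_arm(increments=[[-0.6,1,3.7,-0.3,15,0.9],[-0.6,1,3.7,-0.3,15,0.9],[-0.5,1,4.5,-0.4,25,0.9],[-0.5,1,4.5,-0.4,25,0.9],[-0.3,1,4.7,-0.5,35,0.8],[-0.3,1,4.7,-0.5,35,0.8],[0,1,4.9,-0.5,45,0.8],[0,1,4.9,-0.5,45,0.8],[0,1,4.9,-0.5,45,0.8]])

```text
clock: 15.75
eef_pos: [773.8, 165.2, 85.2]
tool_rot: [3.098, -0.83, 0.534]
force: [-0.9, 1.8, -1.8]
width: 20.5
```

Run:
```python
from h import *
s=ctrl.read_state();T=tool(s)
print(s['eef_pos'],s['tool_rot'],s['width'],s['force'],s['qpos'].round(2),s['qd'].round(2))
print((T@[0,0,-28.5,1])[:3])
```

```text
[773.83001286 165.17169374  85.18009748] [ 3.09790041 -0.83049365  0.53419493] 20.51405444294004 [-0.92526063  1.79635551 -1.81749137] [ 0.56  1.27 -1.25  1.98  2.32  0.78 -2.94] [ 0.3   0.47  0.   -0.    0.97 -0.16 -0.  ]
[755.10434707 155.54056538 104.38532612]
```

Run:
```python
from h import *
T0=cam('top');I=cv2.cvtColor(cv2.imread('pics/top0.png'),cv2.COLOR_BGR2RGB)
r=cv2.boundingRect(blob((I.max(2)<28).astype(np.uint8),(225,140,305,195)));print('carton',plane(T0,(r[0],r[1]),50),plane(T0,(r[0]+r[2],r[1]+r[3]),50))
s=ctrl.read_state();T=tool(s);print(s['eef_pos'],s['tool_rot'],s['force'],s['qpos'].round(2))
Z=R.from_euler('z',12,degrees=True)
print(inc(Z.apply(T[:3,3])+[0,0,10],Z*R.from_matrix(T[:3,:3])))
```

```text
carton [822.4595198   93.63767841  50.        ] [734.17918308 -65.7957784   50.        ]
[773.83001286 165.17169374  85.18009748] [ 3.09790041 -0.83049365  0.53419493] [-0.92526063  1.79635551 -1.81749137] [ 0.56  1.27 -1.25  1.98  2.32  0.78 -2.94]
[3.16, -16.22, 1.27, 8.86, 0.35, -8.09]
```

Request:
move_arm(increments=[[0.6,-3.2,0.2,1.8,0,-1.6],[1.2,-6.4,0.5,3.5,0.1,-3.2],[1.9,-9.7,0.8,5.3,0.2,-4.8],[2.5,-13,1,7.1,0.3,-6.5],[3.2,-16.2,1.3,8.9,0.3,-8.1],[3.2,-16.2,1.3,8.9,0.3,-8.1],[3.2,-16.2,1.3,8.9,0.3,-8.1],[3.2,-16.2,1.3,8.9,0.3,-8.1]])

```text
clock: 16.55
eef_pos: [723.2, 321.9, 94.2]
tool_rot: [3.098, -0.827, 0.742]
force: [-0.3, 0.2, -2.6]
width: 20.9
```

Run:
```python
from h import *
b,c=grab('side');t,_=grab('top');s=ctrl.read_state();T=tool(s)
print(s['eef_pos'],s['tool_rot'],s['width'],s['force'],s['qpos'].round(2),s['qd'].round(2),T[:3,2])
A=(T@[0,0,-28.5,1])[:3];print(A)
p=proj(c,A).astype(int);q=proj(cam('top'),A).astype(int)
f=lambda i,p:cv2.resize(i[max(p[1]-70,0):p[1]+70,max(p[0]-70,0):p[0]+70],(390,390),interpolation=cv2.INTER_CUBIC)
cv2.imwrite('pics/m4.png',cv2.cvtColor(np.hstack([f(b,p),f(t,q)]),cv2.COLOR_RGB2BGR))
```

```text
[722.85081063 322.02995187  93.96791722] [ 3.09890496 -0.82673503  0.74168842] 20.882267860971584 [-0.71066462  0.15523889 -2.4083    ] [ 0.35  1.25 -1.25  1.98  2.3   0.77 -2.94] [-0.    0.   -0.    0.01  0.   -0.   -0.  ] [ 0.57080469  0.46508834 -0.6766645 ]
[706.58287695 308.7749341  113.25285533]
```

View pics/m4.png

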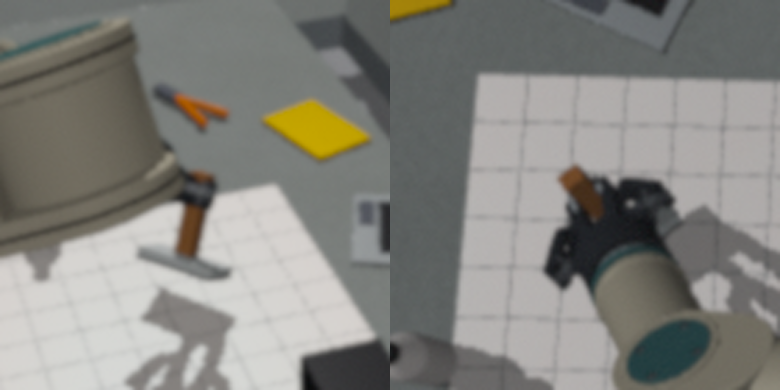

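Side and top views show the press leaning about 30° past the gripper, clear of the carton and bottle; its centre of mass will be inside the sole edge. I'll lower it until the edge touches.

Request:
move_arm(increments=[[-0.6,0,0.6,0,0,0],[-1.2,0,1.1,0,0,0],[-1.7,0,1.5,0,0,0],[-2,0,1.8,0,0,0],[-2,0,1.8,0,0,0],[-2,0,1.8,0,0,0]])

```text
clock: 17.25
eef_pos: [721.9, 323.2, 66.8]
tool_rot: [3.101, -0.827, 0.743]
force: [0.1, -0.4, -1.6]
width: 20.7
```

Request:
move_arm(increments=[[-0.1,0,0.1,0,0,0],[-0.2,0,0.2,0,0,0],[-0.3,0,0.3,0,0,0],[-0.4,0,0.4,0,0,0],[-0.4,0,0.4,0,0,0]])

```text
clock: 17.75
eef_pos: [723.4, 324.1, 64.8]
tool_rot: [3.098, -0.832, 0.746]
force: [-2.1, -4.5, 9.4]
width: 20.8
```

Edge contact (about +12 N). Releasing, with the gripper retreating along its own axis.

Request:
move_arm(increments=[[0.2,0,-0.2,0,0,0],[0.2,0,-0.2,0,0,0],[0.2,0,-1,0,0,0],[0.2,0,-4,0,0,0],[0.2,0,-8,0,0,0],[0.2,0,-12,0,0,0],[0.2,0,-12,0,0,0],[0.2,0,-12,0,0,0],[0.2,0,-12,0,0,0]], grip=1)

```text
clock: 18.65
eef_pos: [672.7, 262.1, 145.5]
tool_rot: [3.106, -0.799, 0.763]
force: [0.1, 0.6, 1.1]
width: 85.7
```

Run:
```python
from h import *
b,c=grab('side');t,_=grab('top');s=ctrl.read_state();T=tool(s)
print(s['eef_pos'],s['tool_rot'],s['width'],s['force'],s['qpos'].round(2))
p=proj(c,[680,285,60]).astype(int);q=proj(cam('top'),[680,285,60]).astype(int);print(p,q)
f=lambda i,p:cv2.resize(i[max(p[1]-70,0):p[1]+70,max(p[0]-70,0):p[0]+70],(390,390),interpolation=cv2.INTER_CUBIC)
cv2.imwrite('pics/m5.png',cv2.cvtColor(np.hstack([f(b,p),f(t,q)]),cv2.COLOR_RGB2BGR))
```

```text
[672.40540169 262.60253691 145.06918058] [ 3.10756663 -0.79891121  0.7628016 ] 85.33687815012088 [ 0.29131653 -0.20752989 -0.57297573] [ 0.48  1.08 -1.25  2.1   2.2   0.65 -2.94]
[264 155] [165 198]
```

View pics/m5.png

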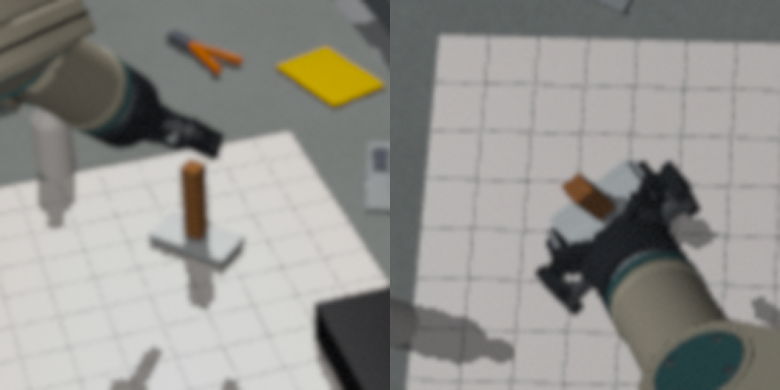

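The press stands upright on its sole, near (165,195) in the top image. Next I'll measure its handle, then rise and view the jig from the wrist.

Run:
```python
from h import *
np.set_printoptions(precision=1,suppress=True)
print(inc([640,200,300],down(10,10)), inc([514,-228,210],down(-16,0)))
c={n:cam(n) for n in('top','side')}
P={'top':[[331,254],[379,268],[373,288],[326,274]],'side':[[260,271],[261,319],[237,324],[238,276]]}
X=[]
for a,b in zip(P['top'],P['side']):
    x,g=tri(c['top'],np.array(a)+.0,c['side'],np.array(b)+.0);X.append(x);print(x,g)
X=np.array(X);n=np.cross(X[2]-X[0],X[3]-X[1]);print(n/np.linalg.norm(n),X.mean(0),np.linalg.norm(np.roll(X,-1,0)-X,axis=1))
```

```text
[6.45, 2.82, -15.5, -14.17, -35.21, 29.65] [-26.98, 25.77, -36.17, -22.1, -42.37, 55.6]
[ 537.5 -166.6   75.6] 1.0035294887210544
[ 503.6 -292.5   79. ] 1.2429907820801707
[ 452.6 -279.3   65.2] 1.280584714048578
[ 485.9 -155.1   63.9] 0.6568795729568969
[ 0.2 -0.1 -1. ] [ 494.9 -223.4   70.9] [130.4  54.4 128.6  54.2]
```

Request:
move_arm(increments=[[1.5,0.5,-4,0,0,0],[3,1,-8,0,0,0],[5,2,-13,-7,-18,15],[6.4,2.8,-15.5,-14.2,-35.2,29.6],[6.4,2.8,-15.5,-14.2,-35.2,29.6],[6.4,2.8,-15.5,-14.2,-35.2,29.6],[6.4,2.8,-15.5,-14.2,-35.2,29.6],[6.4,2.8,-15.5,-14.2,-35.2,29.6],[-27,25.8,-36.2,-22.1,-42.4,55.6],[-27,25.8,-36.2,-22.1,-42.4,55.6],[-27,25.8,-36.2,-22.1,-42.4,55.6],[-27,25.8,-36.2,-22.1,-42.4,55.6],[-27,25.8,-36.2,-22.1,-42.4,55.6],[-27,25.8,-36.2,-22.1,-42.4,55.6],[-27,25.8,-36.2,-22.1,-42.4,55.6],[-27,25.8,-36.2,-22.1,-42.4,55.6],[-27,25.8,-36.2,-22.1,-42.4,55.6],[-27,25.8,-36.2,-22.1,-42.4,55.6],[-27,25.8,-36.2,-22.1,-42.4,55.6],[-27,25.8,-36.2,-22.1,-42.4,55.6]])

```text
clock: 20.75
eef_pos: [514.7, -227.0, 211.0]
tool_rot: [-3.14, -0.001, -0.277]
force: [-0.0, 0.6, -0.9]
width: 85.3
```

```bash
cat >> h.py <<'E'
def screen_pnp(I,c,thr,box=(60,60,520,300)):
    k=blob((I.max(2)<thr).astype(np.uint8),box)
    q=cv2.boxPoints(cv2.minAreaRect(k)); hull=cv2.convexHull(k)[:,0].astype(float)
    cx=hull.mean(0)
    # line fits to the four sides -> corners
    pts=k[:,0].astype(float); lines=[]
    for i in range(4):
        a,b=q[i],q[(i+1)%4]; d=(b-a)/np.linalg.norm(b-a); n=np.array([-d[1],d[0]])
        t=(pts-a)@d/np.linalg.norm(b-a); s=pts[(abs((pts-a)@n)<8)&(t>.12)&(t<.88)]
        l=cv2.fitLine(s.astype(np.float32),cv2.DIST_HUBER,0,.01,.01).ravel(); lines.append(l)
    C=[]
    for i in range(4):
        l,m=lines[i-1],lines[i]
        t=np.linalg.solve(np.c_[l[:2],-m[:2]],m[2:]-l[2:]); C.append(l[2:]+t[0]*l[:2])
    return np.array(C),cv2.contourArea(k)
E
python3 - <<'E'
from h import *
np.set_printoptions(precision=2,suppress=True)
s=ctrl.read_state();print(s['eef_pos'],s['tool_rot'],s['qpos'],s['qd'])
I,c=grab('wrist','w4')
print('screen px',I[195:225,260:290].mean((0,1)))
for thr in(25,30,35,40): 
    try: print(thr,screen_pnp(I,c,thr))
    except Exception as e: print(thr,e)
t,ct=grab('top');b,cb=grab('side')
for n,J,cc in(('top',t,ct),('side',b,cb)):
    J=J.astype(int);p=proj(cc,[680,285,60]).astype(int)
    k=blob(((J[...,0]-J[...,2])>35).astype(np.uint8),(p[0]-40,p[1]-45,p[0]+40,p[1]+45));r=cv2.minAreaRect(k);print(n,r,cv2.boxPoints(r).tolist())
E
```

```text
[ 514.66 -226.98  211.03] [-3.14 -0.   -0.28] [ 0.97  0.68 -1.01  1.75  0.65  1.08 -2.1 ] [-0.02 -0.02 -0.01  0.    0.    0.    0.  ]
screen px [20.8  19.75 20.13]
25 (array([[225.4 , 183.  ],
       [359.69, 183.  ],
       [345.24, 222.46],
       [197.03, 219.64]], dtype=float32), 4541.5)
30 (array([[198.15, 183.  ],
       [359.23, 183.  ],
       [349.85, 233.17],
       [212.28, 233.04]], dtype=float32), 7034.5)
35 (array([[195.9 , 183.63],
       [359.47, 181.75],
       [350.2 , 238.92],
       [206.24, 239.29]], dtype=float32), 8569.5)
40 (array([[195.51, 183.5 ],
       [359.81, 181.67],
       [350.19, 240.  ],
       [206.01, 240.  ]], dtype=float32), 8837.5)
top ((163.75001525878906, 197.25001525878906), (12.727920532226562, 7.77817440032959), 45.0) [[156.50001525878906, 195.50001525878906], [162.00001525878906, 190.00001525878906], [171.00001525878906, 199.00001525878906], [165.50001525878906, 204.50001525878906]]
side ((298.5, 113.0), (6.0, 9.0), 90.0) [[294.0, 110.0], [303.0, 110.0], [303.0, 116.0], [294.0, 116.0]]
```

View pics/w4.png

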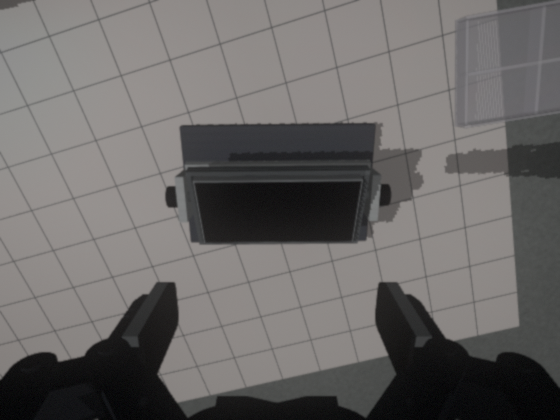

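The wrist view shows the screen corners at about (196,183), (360,182), (350,240) and (206,240), which is enough for a PnP.

```bash
cat > pnp.py <<'E'
from h import *
np.set_printoptions(precision=2,suppress=True)
s=ctrl.read_state();I,c=grab('wrist')
for thr in (35,40,45):
    C,_=screen_pnp(I,c,thr); 
    # order: up-slope-left, up-slope-right, low-right, low-left (image left = +y of phone)
    C=C[np.argsort(C[:,1])]; C=np.r_[sorted(C[:2].tolist()),sorted(C[2:].tolist())[::-1]]
    m=C.mean(0); C=C+.5*np.sign(C-m)
    O=np.array([[36,73,0],[36,-73,0],[-36,-73,0],[-36,73,0]],float)
    K=np.array([[c['fx'],0,c['cx']],[0,c['fy'],c['cy']],[0,0,1]])
    _,rv,tv,er=cv2.solvePnPGeneric(O,C,K,None,flags=cv2.SOLVEPNP_IPPE)
    for r,t,e in zip(rv,tv,er):
        F=np.diag([1,-1,-1.]); Rw=c['pose'][:3,:3]@F@cv2.Rodrigues(r)[0]; p=c['pose'][:3,:3]@F@t.ravel()+c['pose'][:3,3]
        z=Rw[:,2]; print(thr,'ctr',p,'n',z,'slope',np.degrees(np.arccos(z[2])),'xhead',np.degrees(np.arctan2(Rw[1,0],Rw[0,0])),'y lvl',Rw[2,1],'err',e)
E
python3 pnp.py
python3 - <<'E'
from h import *
np.set_printoptions(precision=1,suppress=True)
# handle top centre from top camera: top-face centroid candidates at z=110
c=cam('top');cs=cam('side')
for p in ([156.5,195.5],[162,190],[171,199],[165.5,204.5]): print(plane(c,p,110),plane(c,p,14))
E
```

```text
35 ctr [ 491.63 -221.53   60.78] n [-0.36  0.11  0.92] slope 22.446128392126912 xhead -15.251498387900313 y lvl -0.011576705585434591 err [0.39]
35 ctr [ 496.93 -223.23   65.  ] n [ 0.84 -0.24  0.49] slope 60.66202585148565 xhead -15.516982288222911 y lvl 0.0029025595842958026 err [7.69]
40 ctr [ 491.6  -221.37   62.01] n [-0.35  0.11  0.93] slope 21.433770612208267 xhead -15.195980593399408 y lvl -0.01341641151457866 err [0.31]
40 ctr [ 496.85 -223.13   66.14] n [ 0.83 -0.24  0.5 ] slope 59.8245731319867 xhead -15.338051369353044 y lvl 0.005436606165687697 err [7.67]
45 ctr [ 491.97 -221.75   62.81] n [-0.35  0.09  0.93] slope 20.952192197006536 xhead -15.377510722478984 y lvl 0.0013889860975023359 err [0.38]
45 ctr [ 497.27 -223.16   66.82] n [ 0.83 -0.23  0.51] slope 59.291790202683295 xhead -15.39333467590333 y lvl -0.0009662520377427886 err [7.61]
[677.2 295.3 110. ] [696.1 324.2  14. ]
[692.2 282.  110. ] [712.5 309.7  14. ]
[668.8 256.8 110. ] [687.  282.3  14. ]
[653.9 270.2 110. ] [670.7 296.8  14. ]
```

PnP gives a heading of -15.3° and a slope of about 17–22°, with scale in doubt. I'll take a closer, more oblique view for a better slope.

Run:
```python
from h import *
print(inc([504,-225,132],down(-15.3,-20)))
```

```text
[-1.11, 0.08, 7.96, -0.09, -20.12, -0.54]
```

Request:
move_arm(increments=[[-1.1,0,8,0,-20,-0.5],[-1.1,0,8,0,-20,-0.5],[-1.1,0,8,0,-20,-0.5],[-1.1,0,8,0,-20,-0.5],[-1.1,0,8,0,-20,-0.5],[-1.1,0,8,0,-20,-0.5]])

```text
clock: 21.55
eef_pos: [503.7, -225.9, 132.8]
tool_rot: [-3.141, 0.345, -0.27]
force: [-0.2, 0.2, 0.8]
width: 85.4
```

```bash
python3 pnp.py
python3 - <<'E'
from h import *
s=ctrl.read_state();print(s['eef_pos'],s['tool_rot'],s['qpos'].round(2))
I,c=grab('wrist','w5')
# intensity profiles through the middle: column and row
print(I[140:280,277].max(1).tolist())
m=210; print(I[m,140:190].max(1).tolist(), I[m,360:420].max(1).tolist())
for thr in(30,35,40,45,55): print(thr,screen_pnp(I,c,thr)[0].round(1).tolist())
E
```

```text
35 ctr [ 474.21 -223.75   31.55] n [-0.51  0.07  0.85] slope 31.30125549539681 xhead -26.65313713170077 y lvl 0.1444369917595944 err [6.7]
35 ctr [ 491.62 -223.15   49.05] n [ 0.95 -0.2  -0.24] slope 103.8348366366697 xhead -160.34465897906892 y lvl -0.1398194440071528 err [23.79]
40 ctr [ 488.01 -224.59   56.94] n [-0.44  0.13  0.89] slope 27.30615729676357 xhead -14.123978924538608 y lvl -0.013884708132444098 err [3.15]
40 ctr [ 497.46 -227.5    63.34] n [ 0.95 -0.26 -0.19] slope 101.12282423924265 xhead 163.28703090229595 y lvl 0.004727387906296034 err [17.07]
45 ctr [ 490.44 -221.59   64.71] n [-0.36  0.1   0.93] slope 21.68377588771316 xhead -14.98773140718738 y lvl -0.0037187386801063745 err [0.96]
45 ctr [ 501.98 -225.38   72.82] n [ 0.95 -0.27 -0.13] slope 97.3373110795772 xhead 156.1712928534285 y lvl 0.017653800682667156 err [20.03]
[ 503.54227245 -226.24170513  132.96338431] [ 3.14144628  0.34452191 -0.27058945] [ 0.81  0.93 -0.89  1.51  0.61  1.39 -2.04]
[92, 92, 92, 93, 93, 93, 92, 86, 68, 55, 54, 54, 53, 58, 65, 66, 58, 55, 56, 60, 72, 80, 83, 82, 79, 76, 73, 73, 75, 74
[... 1031 characters left out ...]
422], [385.8999938964844, 175.60000610351562], [355.5, 199.10000610351562], [224.1999969482422, 199.10000610351562]]
35 [[182.60000610351562, 177.5], [397.3999938964844, 175.8000030517578], [340.8999938964844, 209.6999969482422], [199.8000030517578, 211.0]]
40 [[167.8000030517578, 177.39999389648438], [392.29998779296875, 175.1999969482422], [372.8999938964844, 219.89999389648438], [191.6999969482422, 220.10000610351562]]
45 [[156.8000030517578, 177.6999969482422], [393.29998779296875, 174.60000610351562], [370.0, 227.8000030517578], [182.89999389648438, 228.8000030517578]]
55 [[155.60000610351562, 176.5], [393.70001220703125, 175.0], [369.79998779296875, 231.0], [179.60000610351562, 231.0]]
```

```bash
sed -i 's/(35,40,45)/(55,60,65,70)/' pnp.py; python3 pnp.py | grep -v ' 1[0-9][0-9]\.' | awk 'NR%2==1||1'
```

```text
55 ctr [ 491.35 -221.57   66.93] n [-0.33  0.09  0.94] slope 19.93451166550884 xhead -15.06596724144532 y lvl -0.0036534016039880468 err [0.88]
60 ctr [ 491.48 -221.55   67.07] n [-0.33  0.09  0.94] slope 19.93371601572693 xhead -15.007784400856233 y lvl -0.004015691589855625 err [0.71]
65 ctr [ 491.63 -221.73   67.19] n [-0.33  0.1   0.94] slope 19.83535469884211 xhead -14.321301632361182 y lvl -0.013056356812569043 err [0.56]
```

Slope ≈ 20°, heading -15°, screen centre ≈ (492,-222,~70). Now I'll go above the standing press.

Run:
```python
from h import *
print(inc([504,-225,240],down(-15.3,0)),inc([670,280,240],down(43,0)))
```

```text
[-3.61, -0.17, -10.1, -0.02, 19.77, -0.24] [-1.3, -53.27, -10.95, -10.08, 18.03, -57.94]
```

Request:
move_arm(increments=[[-3.6,0,-10,0,19.8,0],[-3.6,0,-10,0,19.8,0],[-3.6,0,-10,0,19.8,0],[-1.3,-53.3,-11,-10,18,-58],[-1.3,-53.3,-11,-10,18,-58],[-1.3,-53.3,-11,-10,18,-58],[-1.3,-53.3,-11,-10,18,-58],[-1.3,-53.3,-11,-10,18,-58],[-1.3,-53.3,-11,-10,18,-58],[-1.3,-53.3,-11,-10,18,-58],[-1.3,-53.3,-11,-10,18,-58],[-1.3,-53.3,-11,-10,18,-58],[-1.3,-53.3,-11,-10,18,-58],[-1.3,-53.3,-11,-10,18,-58],[-1.3,-53.3,-11,-10,18,-58],[-1.3,-53.3,-11,-10,18,-58],[-1.3,-53.3,-11,-10,18,-58],[-1.3,-53.3,-11,-10,18,-58]])

```text
clock: 23.5
eef_pos: [671.2, 278.2, 239.9]
tool_rot: [-3.139, 0.0, 0.749]
force: [-1.0, -0.5, 0.2]
width: 85.4
```

```bash
cat > hp.py <<'E'
from h import *
np.set_printoptions(precision=1,suppress=True)
s=ctrl.read_state();print(s['eef_pos'],s['tool_rot'],s['qpos'].round(2),abs(s['qd']).max())
I,c=grab('wrist','w6'); J=I.astype(int)
k=blob(((J[...,0]-J[...,2])>25).astype(np.uint8),(100,40,460,330))
q=cv2.approxPolyDP(cv2.convexHull(k),2.5,True)[:,0];print('handle',cv2.minAreaRect(k))
for p in q: print(p,plane(c,p,110),plane(c,p,14))
hsv=cv2.cvtColor(I,cv2.COLOR_RGB2GRAY);x,y,w,h=cv2.boundingRect(k)
print('gray col',hsv[y-30:y+h+40:3,x+w//2].tolist(), y-30, x+w//2)
# top face = lighter/darker split along column
print('R',I[y-3:y+h+4,x+w//2,0].tolist(),y-3)
E
python3 hp.py
```

```text
[671.2 278.2 239.9] [-3.1  0.   0.7] [ 0.   0.9 -1.1  1.2  0.8  1.4 -1.8] 0.0033079896226471256
handle ((278.5, 182.0), (30.0, 25.0), 90.0)
[288 168] [695.2 286.9 110. ] [682.3 271.   14. ]
[291 175] [692.5 280.8 110. ] [678.8 262.9  14. ]
[290 197] [677.8 267.9 110. ] [659.2 245.8  14. ]
[267 197] [664.1 282.6 110. ] [641.  265.3  14. ]
[268 172] [681. 297. 110.] [663.6 284.4  14. ]
[276 167] [688.9 294.9 110. ] [674.  281.6  14. ]
gray col [113, 87, 98, 100, 97, 74, 56, 45, 45, 45, 46, 44, 50, 57, 58, 57, 58, 58, 59, 57, 70, 113, 113, 114, 113, 114, 114, 113, 114, 113, 114, 113, 114, 114] 137 279
R [57, 56, 56, 58, 57, 57, 57, 59, 60, 65, 74, 76, 76, 77, 77, 77, 76, 76, 76, 76, 77, 77, 76, 77, 76, 77, 76, 77, 77, 77, 76, 78, 78, 85, 102, 113, 116, 116] 164
```

Run:
```python
from h import *
print(inc([690.6,292.3,140],down(42.9,-15)),inc([671.6,275.3,45],down(42.9,-15)))
```

```text
[2.38, 0.33, 9.99, -0.18, -15.0, 0.02] [-0.17, 0.31, 19.49, -0.18, -15.0, 0.02]
```

Request:
move_arm(increments=[[2.4,0.25,10,0,-15,0],[2.4,0.25,10,0,-15,0],[2.4,0.25,10,0,-15,0],[2.4,0.25,10,0,-15,0],[1.5,0.25,13,0,-15,0],[0.7,0.25,16,0,-15,0],[0.1,0.25,18.5,0,-15,0],[-0.2,0.25,19.5,0,-15,0],[-0.2,0.25,19.5,0,-15,0],[-0.2,0.25,19.5,0,-15,0]])

```text
clock: 24.55
eef_pos: [672.2, 278.1, 48.9]
tool_rot: [-3.139, 0.256, 0.75]
force: [-0.2, 1.1, 0.1]
width: 85.0
```

Request:
move_arm(increments=[[0,0,0,0,0,0],[0,0,0,0,0,0],[0,0,0,0,0,0],[0,0,0,0,0,0],[0,0,0,0,0,0],[0,0,0,0,0,0],[0,0,0,0,0,0],[0,0,0,0,0,0],[0,0,0,0,0,0]], grip=-1)

```text
clock: 25.45
eef_pos: [670.4, 277.9, 44.6]
tool_rot: [-3.137, 0.261, 0.752]
force: [0.9, 0.2, 1.9]
width: 21.3
```

Run:
```python
from h import *
np.set_printoptions(precision=3,suppress=True)
s=ctrl.read_state();print(s['eef_pos'],s['tool_rot'],s['width'],s['force'],s['torque'],s['qpos'])
a,c=grab('wrist');t,ct=grab('top');b,cb=grab('side')
f=lambda i,p,r:cv2.resize(i[max(p[1]-r,0):p[1]+r,max(p[0]-r,0):p[0]+r],(260,260),interpolation=cv2.INTER_CUBIC)
cv2.imwrite('pics/m6.png',cv2.cvtColor(np.hstack([cv2.resize(a,(347,260)),f(b,proj(cb,[679,282,60]).astype(int),50)]),cv2.COLOR_RGB2BGR))
```

```text
[670.379 277.95   44.558] [-3.137  0.261  0.752] 21.25241841817368 [0.861 0.174 1.947] [ 0.029 -0.394  0.046] [-0.129  1.218 -0.94   1.035  0.864  1.523 -1.754]
```

Grip width 21.3 mm on the upright press. I'll lift it, then carry it above the screen with the sole parallel to the slope.

```bash
cat > carry.py <<'E'
from h import *
import json
G=dict(pos=[670.38,277.95,44.56],rot=[-3.137,.261,.752],org=[678.8,282.0,0.],yaw=.752)
Rp=R.from_euler('z',G['yaw']);Rg=R.from_euler('xyz',G['rot'])
Rpt=Rp.inv()*Rg; dt=Rp.inv().apply(np.array(G['pos'])-G['org'])   # tool in press frame
def press_to_tool(o,Rs): return np.array(o)+Rs.apply(dt), Rs*Rpt
def scr(slope,head): return R.from_euler('z',head,degrees=True)*R.from_euler('y',-slope,degrees=True)
def press_now():
    T=tool(ctrl.read_state());Rt=R.from_matrix(T[:3,:3]);Rs=Rt*Rpt.inv();return T[:3,3]-Rs.apply(dt),Rs
E
python3 - <<'E'
from carry import *
S=scr(20,-15.1);print('normal',S.apply([0,0,1]),'x',S.apply([1,0,0]))
T=tool(ctrl.read_state());print('up',inc(T[:3,3]+[0,0,130],R.from_matrix(T[:3,:3])))
c=np.array([495,-223,73.])
for o,Rs in (([540,30,170],scr(8,5)),(c+S.apply([0,0,60]),S)): print(inc(*press_to_tool(o,Rs)), press_to_tool(o,Rs)[0])
E
```

```text
normal [-0.33021109  0.08909779  0.93969262] x [ 0.90724751 -0.24479416  0.34202014]
up [-3.36, -0.05, -12.56, 0.0, 0.0, 0.0]
[-30.89, 8.01, -9.2, 7.27, 7.89, 37.4] [524.78302031  31.4732548  212.88549346]
[-50.65, 20.7, 0.66, 5.08, 18.53, 58.18] [ 453.11203461 -208.80394804  168.20484738]
```

Request:
move_arm(increments=[[-0.8,0,-3,0,0,0],[-2,0,-7.5,0,0,0],[-3.4,0,-12.6,0,0,0],[-30.9,8,-9.2,7.3,7.9,37.4],[-30.9,8,-9.2,7.3,7.9,37.4],[-30.9,8,-9.2,7.3,7.9,37.4],[-30.9,8,-9.2,7.3,7.9,37.4],[-30.9,8,-9.2,7.3,7.9,37.4],[-30.9,8,-9.2,7.3,7.9,37.4],[-30.9,8,-9.2,7.3,7.9,37.4],[-30.9,8,-9.2,7.3,7.9,37.4],[-30.9,8,-9.2,7.3,7.9,37.4],[-50.6,20.7,0.7,5.1,18.5,58.2],[-50.6,20.7,0.7,5.1,18.5,58.2],[-50.6,20.7,0.7,5.1,18.5,58.2],[-50.6,20.7,0.7,5.1,18.5,58.2],[-50.6,20.7,0.7,5.1,18.5,58.2],[-50.6,20.7,0.7,5.1,18.5,58.2],[-50.6,20.7,0.7,5.1,18.5,58.2],[-50.6,20.7,0.7,5.1,18.5,58.2]])

```text
clock: 27.6
eef_pos: [454.8, -206.2, 167.9]
tool_rot: [-3.135, -0.088, -0.261]
force: [0.5, 0.6, -3.0]
width: 21.4
```

Run:
```python
from carry import *
np.set_printoptions(precision=2,suppress=True)
s=ctrl.read_state();print(s['eef_pos'],s['tool_rot'],s['width'],s['force'],s['torque'],s['qpos'],abs(s['qd']).max())
o,Rs=press_now();print('press',o,Rs.apply([0,0,1]),'want',scr(20,-15.1).apply([0,0,1]))
```

```text
[ 454.77 -206.23  167.91] [-3.13 -0.09 -0.26] 21.352964784196356 [ 0.53  0.59 -3.02] [0.11 0.1  0.03] [ 1.03  0.6  -0.97  2.04  0.73  0.78 -2.2 ] 0.015047513599525785
press [ 476.89 -214.95  129.08] [-0.33  0.09  0.94] want [-0.33  0.09  0.94]
```

Run:
```python
from carry import *
S=scr(20,-15.1);c=np.array([495,-223,73.])
print(inc(*press_to_tool(c+S.apply([0,0,15]),S)))
```

```text
[1.07, 0.32, 4.31, -0.13, 0.01, 0.14]
```

Request:
move_arm(increments=[[0.3,0.1,1.4,0,0,0],[0.7,0.2,2.9,0,0,0],[1.1,0.3,4.3,0,0,0],[1.1,0.3,4.3,0,0,0],[1.1,0.3,4.3,0,0,0]])

```text
clock: 28.1
eef_pos: [467.8, -213.0, 126.3]
tool_rot: [-3.136, -0.087, -0.26]
force: [-0.7, -0.2, -2.3]
width: 21.4
```

Run:
```python
from carry import *
np.set_printoptions(precision=1,suppress=True)
s=ctrl.read_state();print(s['force'],s['torque'])
o,Rs=press_now();print('press',o)
S=scr(20,-15.1);c0=np.array([495,-223,73.])
w,cw=grab('wrist','w7');t,ct=grab('top','t7');b,cb=grab('side','s7')
for n,c in(('wrist',cw),('top',ct),('side',cb)):
    print(n,'scr',[proj(c,c0+S.apply([x,y,0])).round(1).tolist() for x,y in((36,73),(36,-73),(-36,-73),(-36,73))])
    print('  sole top',[proj(c,o+Rs.apply([x,y,14])).round(1).tolist() for x,y in((25,50),(25,-50),(-25,-50),(-25,50))])
f=lambda i,x,y,rx,ry,k:cv2.resize(i[y-ry:y+ry,x-rx:x+rx],None,fx=k,fy=k,interpolation=cv2.INTER_CUBIC)
A=f(w,277,220,140,100,1.5);B=f(t,350,268,42,40,3.75);C=f(b,250,295,42,40,3.75)
print(A.shape,B.shape)
r=np.hstack([B,C]);A=cv2.copyMakeBorder(A,0,0,0,max(0,r.shape[1]-A.shape[1]),cv2.BORDER_CONSTANT)[:,:max(r.shape[1],A.shape[1])]
A=A[:, :max(A.shape[1],r.shape[1])]; r=cv2.copyMakeBorder(r,0,0,0,A.shape[1]-r.shape[1],cv2.BORDER_CONSTANT)
cv2.imwrite('pics/m7.png',cv2.cvtColor(np.vstack([A,r]),cv2.COLOR_RGB2BGR));print(A.shape,r.shape)
```

```text
[-0.7 -0.2 -2.3] [0.1 0.2 0. ]
press [ 489.8 -221.7   87.4]
wrist scr [[158.0, 137.7], [405.9, 138.9], [384.3, 235.7], [177.1, 234.4]]
  sole top [[189.0, 178.7], [375.2, 179.0], [362.4, 250.5], [200.4, 250.1]]
top scr [[329.4, 250.4], [383.3, 266.3], [374.7, 291.4], [321.6, 275.5]]
  sole top [[337.1, 260.0], [374.9, 271.1], [368.9, 288.9], [331.5, 277.9]]
side scr [[263.2, 265.7], [264.8, 320.5], [233.2, 328.6], [234.9, 273.7]]
  sole top [[253.8, 267.4], [254.3, 305.1], [232.3, 311.0], [233.5, 273.2]]
(300, 420, 3) (300, 315, 3)
(300, 630, 3) (300, 630, 3)
```

View pics/m7.png

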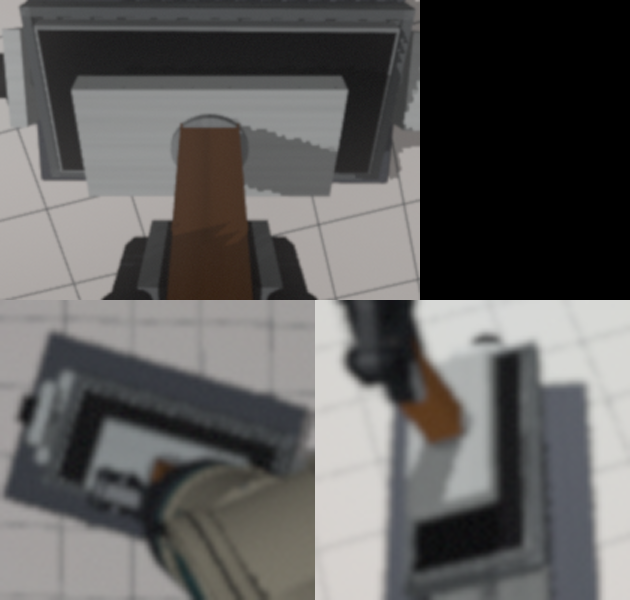

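Wrist: sole's far bottom edge is at row ~171 and the screen's far edge at row ~140. The sole is centred at column 277 and the screen at 282. So the press needs about 2.5 mm in tool +y and 1.5 mm down-slope; the top and side views agree within a pixel or two. I'll correct that and descend along the normal.

Request:
move_arm(increments=[[-0.15,0.25,0,0,0,0],[0,0.25,0.5,0,0,0],[0.1,0.25,1,0,0,0],[0.1,0.25,1,0,0,0]])

```text
clock: 28.65
eef_pos: [467.6, -218.1, 115.2]
tool_rot: [-3.137, -0.086, -0.264]
force: [-0.0, 0.5, -3.1]
width: 21.4
```

Request:
move_arm(increments=[[0.05,0,0.2,0,0,0],[0.1,0,0.4,0,0,0],[0.1,0,0.4,0,0,0]])

```text
clock: 28.95
eef_pos: [469.4, -218.3, 112.0]
tool_rot: [-3.137, -0.087, -0.264]
force: [0.0, 0.2, -0.1]
width: 21.4
```

```bash
cat > ft.py <<'E'
from carry import *
np.set_printoptions(precision=3,suppress=True)
s=ctrl.read_state();o,Rs=press_now();S=scr(20,-15.1);f=s['force']+[0,0,3.05]
# contact force/moment in press axes; moment taken at sole centre (torque at TCP)
F=Rs.inv().apply(f); r=s['eef_pos']-(o); cm=o+Rs.apply([0,0,20])
M=s['torque']+np.cross(r,f)/1000
print('t',s['clock'],'F',F,'M sole',Rs.inv().apply(M),'raw',s['force'],s['torque'],'pos rel',S.inv().apply(o-[495,-223,73.]),'tilt',np.degrees(Rs.as_euler('zyx')))
E
python3 ft.py
```

```text
t 28.95 F [0.975 0.232 2.789] M sole [-0.046  0.379  0.011] raw [ 0.026  0.233 -0.096] [ 0.036  0.312 -0.   ] pos rel [-2.174 -4.944  0.968] tilt [-16.04  -19.233  -5.414]
```

Request:
move_arm(increments=[[0.03,0,0.1,0,0,0],[0.05,0,0.2,0,0,0],[0.05,0,0.2,0,0,0]])

```text
clock: 29.25
eef_pos: [470.0, -218.4, 110.2]
tool_rot: [-3.137, -0.087, -0.264]
force: [-0.6, -0.1, 1.5]
width: 21.3
```

```bash
python3 ft.py
```

```text
t 29.25 F [ 0.999 -0.262  4.507] M sole [-0.055  0.553  0.037] raw [-0.647 -0.097  1.527] [0.038 0.475 0.009] pos rel [-2.23  -4.876 -0.887] tilt [-16.037 -19.237  -5.416]
```

```bash
cat > avg.py <<'E'
from carry import *
np.set_printoptions(precision=3,suppress=True)
L=[]
for i in range(8):
    eyes.get_image('top'); s=ctrl.read_state(); L.append(np.r_[s['force'],s['torque']])
L=np.array(L);o,Rs=press_now()
print(s['clock'],'F/M',L.mean(0),'sd',L.std(0)/8**.5,'width',s['width'],'eef',s['eef_pos'],'rot',s['tool_rot'])
S=scr(20,-15.1);print('rel',S.inv().apply(o-[495,-223,73.]),'press zyx',Rs.as_euler('ZYX',degrees=True))
E
python3 avg.py
```

```text
29.65 F/M [-1.123  1.142  1.646  0.131  0.458 -0.031] sd [0.196 0.224 0.155 0.009 0.009 0.011] width 21.22850646401452 eef [ 469.968 -218.424  110.184] rot [-3.137 -0.087 -0.264]
rel [-2.229 -4.905 -0.951] press zyx [-15.122 -19.96    0.001]
```

Request:
move_arm(increments=[[-0.1,0,-0.4,0,0,0],[-0.2,0,-0.8,0,0,0],[-0.2,-0.2,-0.8,0,0,0],[-0.2,-0.2,-0.8,0,0,0]])

```text
clock: 30.05
eef_pos: [467.9, -215.8, 118.0]
tool_rot: [-3.137, -0.087, -0.264]
force: [-0.2, -0.4, -2.5]
width: 21.2
```

```bash
python3 avg.py
```

```text
30.45 F/M [-0.022 -0.18  -3.054  0.037  0.205  0.006] sd [0.233 0.101 0.163 0.009 0.007 0.012] width 21.481759069761598 eef [ 467.768 -215.913  117.834] rot [-3.137 -0.087 -0.264]
rel [-2.237 -3.058  7.186] press zyx [-15.12  -19.943  -0.005]
```

Averaged force/torque puts the contact on the low edge, so the slope is a bit less than 20°. I'll rotate 2.5° less about the sole centre and touch again.

Run:
```python
from carry import *
o,Rs=press_now()
for sl in (17.5,):
    S=scr(sl,-15.1)
    for d in (0,-5,-9.5): print(sl,d,inc(*press_to_tool(o+S.apply([0,0,d]),S)))
```

```text
17.5 0 [0.18, 0.0, -0.08, 0.01, -2.44, -0.01]
17.5 -5 [0.28, 0.0, 0.41, 0.01, -2.44, -0.01]
17.5 -9.5 [0.38, 0.0, 0.85, 0.01, -2.44, -0.01]
```

Request:
move_arm(increments=[[0.2,0,0,0,-2.5,0],[0.28,0,0.4,0,-2.5,0],[0.35,0,0.7,0,-2.5,0],[0.38,0,0.82,0,-2.5,0],[0.38,0,0.82,0,-2.5,0]])

```text
clock: 30.95
eef_pos: [472.9, -217.0, 110.5]
tool_rot: [-3.137, -0.046, -0.263]
force: [0.7, 0.5, 2.8]
width: 21.2
```

```bash
python3 avg.py
```

```text
31.35 F/M [ 0.804  0.228  3.162 -0.25  -0.397  0.055] sd [0.2   0.185 0.095 0.011 0.015 0.009] width 21.30208769196506 eef [ 472.405 -217.033  110.287] rot [-3.137 -0.044 -0.264]
rel [-2.253 -2.923 -1.877] press zyx [-15.104 -17.488  -0.003]
```

The contact has flipped to the high edge, so flush lies between: about 18.7°. The moment also shows the -y end touching first. I'll set slope 18.7° and roll -0.7°.

```bash
cat > goto.py <<'E'
from carry import *
import sys
sl,ro,head=map(float,sys.argv[1:4]); o,Rs=press_now(); S=scr(sl,head)*R.from_euler('x',ro,degrees=True)
for d in map(float,sys.argv[4:]): print(d,inc(*press_to_tool(o+S.apply([0,0,d]),S)))
E
python3 goto.py 18.7 -0.7 -15.1 3 0 -1
```

```text
3.0 [-0.17, -0.06, -0.24, -0.67, 1.21, 0.18]
0.0 [-0.08, -0.05, 0.05, -0.67, 1.21, 0.18]
-1.0 [-0.06, -0.05, 0.14, -0.67, 1.21, 0.18]
```

Request:
move_arm(increments=[[-0.1,0,-0.4,0,0,0],[-0.17,-0.06,-0.24,-0.67,1.2,0.18],[-0.1,-0.05,0,-0.67,1.2,0.18],[-0.07,-0.05,0.1,-0.67,1.2,0.18],[-0.07,-0.05,0.1,-0.67,1.2,0.18]])

```text
clock: 31.85
eef_pos: [469.9, -216.2, 108.4]
tool_rot: [3.134, -0.061, -0.267]
force: [-4.7, 1.2, 2.0]
width: 21.3
```

```bash
python3 avg.py
```

```text
32.25 F/M [-5.423  1.078  1.884  0.543  1.252  0.215] sd [0.119 0.162 0.226 0.012 0.021 0.011] width 21.329993851684772 eef [ 470.012 -216.221  108.54 ] rot [ 3.134 -0.061 -0.267]
rel [-4.459 -3.327 -2.492] press zyx [-15.099 -18.46   -0.732]
```

Request:
move_arm(increments=[[-0.1,0,-0.5,0,0,0],[-0.15,0,-0.8,0,0,0],[-0.15,0,-0.8,0,0,0],[-0.15,0,-0.8,0,0,0],[-0.15,0,-0.8,0,0,0]])

```text
clock: 32.75
eef_pos: [470.0, -216.0, 116.9]
tool_rot: [3.135, -0.065, -0.267]
force: [0.1, -0.2, -2.3]
width: 21.3
```

```bash
python3 avg.py
python3 - <<'E'
from carry import *
S=scr(18.7,-15.1)*R.from_euler('x',-.7,degrees=True); c=np.array([495,-223,73.]); 
for d in (3,0,-1,-2): print(d,inc(*press_to_tool(c+scr(20,-15.1).apply([-2.2,-2.8,d]),S)))
E
```

```text
33.15 F/M [ 0.048  0.239 -2.946  0.029  0.147 -0.003] sd [0.173 0.149 0.078 0.013 0.006 0.01 ] width 21.330547398346173 eef [ 469.742 -215.781  116.895] rot [ 3.135 -0.064 -0.267]
rel [-1.808 -2.951  5.511] press zyx [-15.109 -18.647  -0.699]
3 [0.03, -0.02, 0.25, -0.0, 0.05, -0.01]
0 [0.11, -0.02, 0.54, -0.0, 0.05, -0.01]
-1 [0.14, -0.02, 0.64, -0.0, 0.05, -0.01]
-2 [0.17, -0.02, 0.73, -0.0, 0.05, -0.01]
```

Run:
```python
from carry import *
w,c=grab('wrist','w8');o=cv2.cvtColor(cv2.imread('pics/w7.png'),cv2.COLOR_BGR2RGB)
for n,i in(('w7',o),('w8',w)):
    print(n)
    for col in (200,225,340,355): print(col,'rows130-270:',i[130:270:2,col].max(1).tolist())
    print('row 190',i[190,170:200].max(1).tolist(),i[190,355:385].max(1).tolist())
```

```text
w7
200 rows130-270: [81, 76, 67, 74, 101, 63, 31, 32, 31, 32, 32, 31, 32, 33, 33, 33, 33, 34, 35, 36, 60, 91, 93, 92, 95, 133, 145, 144, 145, 144, 145, 145, 147, 145, 144, 143, 145, 145, 146, 146, 147, 147, 148, 146, 148, 150, 150, 149, 148, 148, 147, 145, 146, 146, 147, 149, 148, 147, 149, 150, 140, 168, 178, 178, 177, 177, 177, 177, 176, 177]
225 rows130-270: [82, 78, 66, 71, 101, 64, 30, 31, 29, 30, 31, 30, 32, 30, 33, 32, 32, 30, 30, 32, 61, 92, 93, 93, 96, 132, 145, 144, 144, 145, 144, 145, 147, 146, 145, 144, 146, 145, 147, 147, 149, 147, 149, 146, 147, 149, 150, 149, 148, 150, 147, 145, 147, 148, 147, 150, 148, 147, 148, 151, 146, 142, 150, 164, 171, 175, 176, 176, 176, 175]
340 rows130-270: [82, 77, 70, 67, 88, 97, 34, 30, 29, 28, 30, 30, 30, 28, 29, 31, 30, 31, 27, 29, 60, 92, 92, 92, 95, 133, 145, 142, 144, 145, 143, 141, 144, 147, 147, 146, 147, 146, 146, 149, 150, 148, 130, 97, 97, 97, 99, 98, 99, 99, 99, 98, 99, 100, 99, 99, 100, 98, 97, 99, 123, 170, 172, 172, 172, 172, 172, 172, 171, 171]
355 rows130-270: [81, 71, 64, 67, 87, 97, 36, 29, 28, 29, 28, 26, 29, 28, 28, 29,
[... 1482 characters left out ...]
 101, 102, 102, 101, 100, 102, 125, 171, 175, 177, 176, 176, 176, 176, 175, 176]
355 rows130-270: [83, 84, 82, 65, 69, 70, 101, 98, 32, 32, 31, 30, 31, 32, 29, 31, 32, 33, 30, 29, 60, 93, 94, 94, 96, 137, 149, 147, 148, 149, 146, 146, 147, 151, 152, 150, 152, 151, 151, 153, 153, 152, 152, 144, 118, 101, 102, 101, 102, 102, 102, 101, 102, 103, 101, 101, 103, 102, 102, 104, 128, 174, 177, 177, 177, 176, 177, 177, 176, 173]
row 190 [42, 43, 42, 42, 42, 41, 41, 41, 42, 41, 42, 39, 41, 42, 43, 69, 110, 141, 148, 148, 149, 149, 149, 149, 149, 148, 149, 149, 148, 149] [146, 147, 147, 146, 146, 147, 147, 147, 147, 147, 145, 132, 87, 43, 33, 34, 30, 31, 32, 31, 32, 34, 33, 31, 32, 31, 33, 32, 33, 32]
```

No slip: the sole sits at the same pixels in the wrist view, and the screen's far edge is now parallel to it. I'll descend again from this settled pose.

Run:
```python
import cv2,numpy as np
i=cv2.imread('pics/w8.png').max(2).astype(int)
for r in (150,156,162,166):
    x=np.where(i[r]<50)[0]; x=x[(x>140)&(x<430)]; print(r,x.min(),x.max())
for r in (172,182,190,230): 
    x=np.where(i[r,170:400]>60)[0]+170; g=np.gradient(i[r].astype(float)); print(r,'sole', np.where((g[180:215]>15))[0][:3]+180, np.where(g[345:385]<-15)[0][:6]+345)
```

```text
150 153 399
156 154 397
162 155 429
166 156 429
172 sole [187 188] [365 366]
182 sole [183 184 185] [367 368 369]
190 sole [185 186 187] [366 367 368]
230 sole [191 192 193] [359 360]
```

Request:
move_arm(increments=[[0.05,0,0.3,0,0,0],[0.1,0,0.5,0,0,0],[0.13,0,0.6,0,0,0],[0.15,0,0.65,0,0,0],[0.15,0,0.65,0,0,0]])

```text
clock: 33.7
eef_pos: [471.5, -216.4, 110.6]
tool_rot: [3.134, -0.064, -0.267]
force: [-2.7, 0.2, 1.4]
width: 21.2
```

```bash
python3 avg.py
```

```text
34.1 F/M [-1.237 -0.589  1.075  0.125  0.437  0.065] sd [0.256 0.147 0.214 0.009 0.012 0.008] width 21.043166321530556 eef [ 471.517 -216.382  110.579] rot [ 3.134 -0.064 -0.267]
rel [-2.21  -3.074 -1.063] press zyx [-15.109 -18.647  -0.706]
```

Still slightly low-edge biased. I'll trim to 18.3° and press to working depth, about 10 N.

```bash
python3 goto.py 18.3 -0.7 -15.1 -3.7
```

```text
-3.7 [0.12, 0.0, 0.35, 0.01, -0.35, -0.01]
```

Request:
move_arm(increments=[[0.05,0,0.1,0,-0.35,0],[0.07,0,0.2,0,-0.35,0],[0.1,0,0.28,0,-0.35,0],[0.12,0,0.35,0,-0.35,0],[0.12,0,0.35,0,-0.35,0],[0.12,0,0.35,0,-0.35,0]])

```text
clock: 34.7
eef_pos: [472.7, -216.8, 107.3]
tool_rot: [3.134, -0.058, -0.267]
force: [-4.4, 0.1, 5.2]
width: 21.4
```

```bash
python3 avg.py
```

```text
35.1 F/M [-3.92  -0.562  5.786  0.196  0.706  0.073] sd [0.098 0.233 0.14  0.005 0.012 0.008] width 21.19677716185561 eef [ 472.704 -216.773  107.298] rot [ 3.134 -0.058 -0.267]
rel [-2.442 -3.156 -4.621] press zyx [-15.101 -18.286  -0.727]
```

Normal force ≈ 9.4 N, with the centre of pressure near the middle across the slope. Along the phone it is now biased to +y, so the roll belongs midway, at -0.35°. I'll trim that and go 0.3 mm deeper.

```bash
python3 goto.py 18.3 -0.35 -15.1 -0.3
```

```text
-0.3 [0.01, 0.03, 0.03, 0.36, 0.01, -0.1]
```

Request:
move_arm(increments=[[0,0.02,0.01,0.18,0,-0.05],[0.01,0.03,0.03,0.36,0,-0.1],[0.01,0.03,0.03,0.36,0,-0.1],[0.01,0.03,0.03,0.36,0,-0.1]])

```text
clock: 35.5
eef_pos: [472.7, -216.9, 107.0]
tool_rot: [3.14, -0.058, -0.265]
force: [-4.5, 1.0, 5.9]
width: 21.4
```

```bash
python3 avg.py
```

```text
35.9 F/M [-3.667  0.666  6.245  0.047  0.753 -0.066] sd [0.161 0.194 0.17  0.012 0.011 0.01 ] width 21.439709712076603 eef [ 472.705 -216.931  107.015] rot [ 3.14  -0.058 -0.265]
rel [-2.507 -3.015 -4.923] press zyx [-15.106 -18.276  -0.348]
```

Force ≈ 9.9 N and centre of pressure at the middle. As a final numeric check of centring from the wrist image, I'll cast rays onto the sole plane.

Run:
```python
from carry import *
np.set_printoptions(precision=1,suppress=True)
w,c=grab('wrist','w9');i=w.max(2).astype(float);o,Rs=press_now()
def pp(x,y,h=0):
    a,d=ray(c,(x,y)); A=Rs.inv().apply(a-o);D=Rs.inv().apply(d); return (A+D*(h-A[2])/D[2])[:2]
for col in (215,340):
    g=np.gradient(i[:,col]); r=np.arange(130,200)
    t=130+np.argmin(g[130:175]); b=t+3+np.argmax(g[t+3:t+40]); print(col,'scr edge',t,pp(col,t),'sole edge',b,pp(col,b))
for row in (b-5,b+25):
    x=i[row]; g=np.gradient(x); print(row,'steps L',[(k,round(g[k])) for k in range(140,215) if abs(g[k])>12],'R',[(k,round(g[k])) for k in range(345,420) if abs(g[k])>12])
print(pp(153,b-5),pp(399,b-5))
```

```text
215 scr edge 148 [36.6 37. ] sole edge 179 [17.2 38.9]
340 scr edge 148 [ 36.8 -32. ] sole edge 170 [ 23.2 -33.3]
165 steps L [(151, -28), (152, -16)] R [(399, 14), (400, 27), (401, 14), (402, -14), (403, -16), (416, 17), (417, 21), (418, 13)]
195 steps L [(157, -20), (158, -28), (185, 20), (186, 39), (187, 34), (188, 14)] R [(365, -22), (366, -41), (367, -36), (368, -14), (393, 20), (394, 20), (396, -17), (410, 22), (411, 18), (413, 14)]
[26.2 73.3] [ 26.5 -66.4]
```

The sole edge is at x = 23 and the screen edge at 37, so the up-slope margin is about 13.5 mm where 11 is wanted; y is centred to within 0.5 mm. I'll lift, shift 2.2 mm up-slope and press again to the same depth.

Request:
move_arm(increments=[[-0.1,0,-0.4,0,0,0],[-0.22,0,-0.87,0,0,0],[-0.22,0,-0.87,0,0,0],[0,0,-0.93,0,0,0],[0,0,-0.93,0,0,0],[0.1,0,-0.5,0,0,0],[0.13,0,-0.35,0,0,0],[0.17,0,-0.2,0,0,0],[0.21,0,-0.06,0,0,0],[0.21,0,-0.06,0,0,0],[0.21,0,-0.06,0,0,0],[0.21,0,-0.06,0,0,0]])

```text
clock: 37.15
eef_pos: [475.3, -217.5, 108.1]
tool_rot: [3.14, -0.059, -0.265]
force: [-2.4, 0.8, 5.2]
width: 21.1
```

```bash
python3 avg.py
python3 - <<'E'
from carry import *
np.set_printoptions(precision=1,suppress=True)
w,c=grab('wrist','w10');i=w.max(2).astype(float);o,Rs=press_now()
def pp(x,y,h=0):
    a,d=ray(c,(x,y)); A=Rs.inv().apply(a-o);D=Rs.inv().apply(d); return (A+D*(h-A[2])/D[2])[:2]
for col in (215,340):
    g=np.gradient(i[:,col]); print(col,[(r,round(g[r])) for r in range(135,190) if abs(g[r])>9])
for r in (147,148,149,150,151,152,170): print(r,pp(276,r))
E
```

```text
37.55 F/M [-1.942  0.494  5.955  0.011  0.302 -0.033] sd [0.179 0.128 0.102 0.011 0.006 0.012] width 21.074925261731327 eef [ 475.277 -217.555  108.103] rot [ 3.14  -0.059 -0.265]
rel [ 0.405 -2.944 -4.798] press zyx [-15.092 -18.344  -0.351]
215 [(135, 10), (136, 12), (149, 14), (152, -26), (153, -26), (154, -10), (169, 15), (170, 22), (171, 14), (178, 12), (179, 22), (180, 16)]
340 [(136, 12), (149, 15), (150, 13), (152, -26), (153, -32), (154, -13), (169, 14), (170, 24), (171, 14), (178, 10), (179, 20), (180, 18)]
147 [37.3  3.3]
148 [36.7  3.3]
149 [36.1  3.3]
150 [35.5  3.3]
151 [34.9  3.3]
152 [34.3  3.3]
170 [23.1  3.3]
```

Margin is now about 11 mm, so it is centred, with the centre of pressure in the middle at about 9.1 N. I'll go 0.4 mm deeper and hand in.

Request:
move_arm(increments=[[0.01,0,0.04,0,0,0],[0.01,0,0.04,0,0,0],[0.01,0,0.04,0,0,0],[0.01,0,0.04,0,0,0]])

```text
clock: 38.0
eef_pos: [475.4, -217.6, 107.8]
tool_rot: [3.14, -0.059, -0.265]
force: [-2.8, 2.0, 6.6]
width: 21.2
```

```bash
python3 avg.py; python3 -c "
from cell import ctrl
print(ctrl.finish_job())"
```

```text
38.4 F/M [-2.203  0.685  6.752  0.01   0.338 -0.034] sd [0.14  0.183 0.169 0.011 0.012 0.011] width 21.316970556592196 eef [ 475.417 -217.578  107.773] rot [ 3.14  -0.059 -0.265]
rel [ 0.429 -2.93  -5.155] press zyx [-15.088 -18.349  -0.352]
the job is handed in; nothing more can be done
None
```

The press was stood upright on its sole, then carried by its handle to the phone. It is now pressing the screen, still gripped, and I handed the job in at 38.4 s.

**Last checks**
- **Slope:** the press sits at about 18.3°. I found the angle by touching, watching the contact shift from the high edge at 17.5° to the low edge at 20°.
- **Force and depth:** the normal force is about 10 N, which puts the cradle at about 6 mm. That depth is worked out from the force and spring rate, not seen.
- **Flushness:** the centre of pressure is within a few mm of the sole's middle in both directions.
- **Centring:** the wrist image gives an up-slope margin of about 11 mm, as wanted. Along the phone it was within about 0.5 mm when measured just before the final 2 mm shift, which ran across the phone.
- **Grip:** the opening is 21.3 mm on the handle.

**What failed or disagreed**
- **Missed first grasp:** the first grasp closed above the handle. The real fingertips ended about 20 mm behind the reported TCP, which I confirmed by touching the bench (about 15 N), and then corrected for.
- **Camera readings:** the camera-only slope readings ranged from 13° to 22°, so I relied on contact torque instead. The wrist camera also read heights 6 to 10 mm too low.
- **Bystanders:** I never commanded a move near them and saw none shift, but I did not check their positions at the end.

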